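Clear the sugar jar and stack the boxed orders under the warming lamp

ROBOT

A 7-joint arm with a two-finger parallel gripper is mounted at the origin on the work surface. World frame = base frame: x ahead of the robot, y to its left, z up, the work surface at z = 0. Lengths are in m, angles in rad, forces in N, time in s.
With the tool pointing down it reaches from about 0.35 to 0.775 m from the base axis. Payload 3.1 kg.
Tool frame: the origin (TCP) lies on the mounting face of the last link; the fingertips stand 173 mm ahead of it and the grasp point (between the pads) lies 155 mm ahead of it; z points along the fingers, y is the line along which they close (so a half turn about z gives the same grasp; the last joint's range is limited). The gripper opens to 85 mm and grips with 20 to 120 N. Pads are 22 mm wide; open, the fingers measure 114 mm over their backs; the gripper's body (76 mm by 85 mm) begins 54 mm behind the grasp point. The pads swing forward as they close: fully open they stand 13 mm farther back than shut.
Start: joints at [1.276, 0.311, 0.014, 1.512, -0.004, 1.319, -0.027], TCP at [0.138, -0.533, 0.405] pointing down, gripper open.
Joint ranges: [-2.7, 2.7], [-0.3, 1.91], [-1.27, 1.3], [0.12, 2.57], [-1.44, 4.58], [0.2, 2.03], [-3.05, 3.05]. Speed limits (rad/s): [2.79, 2.79, 3.14, 3.14, 3.14, 3.14, 3.14].

INTERFACE

Orientations are given as a rotation vector (axis times angle).
In Python, from station import r gives the robot as it stands.
- The arm moves only by the tool carry_out, never from a script. Its argument "rows" is a list of rows, each an object of numbers: "x", "y", "z": the shift along the tool's x, y, z in m; "ax", "ay", "az": the turn, a rotation vector about the tool's x, y, z in rad; "claw": the opening, from 0 (shut) to 1 (fully open). In form: [{"x": .., "y": .., "z": .., "ax": .., "ay": .., "az": .., "claw": ..}, ...]. A call has 1 to 8 rows; each row shifts and turns the commanded pose from where the row before left it, along the tool's axes as they then stand; what a row does not reach is not made up. A row lasts 1/12 s, in which the tool goes at most 41.7 mm and 7.16 degrees, less where a joint would pass 70% of its speed; a pose out of reach is approached as far as the arm can. A call is refused whole if a number of a shift passes 0.0417 or a number of a turn 0.125, either way. A call with a gripper value outside its range is refused whole. The fingers move at their own pace and stop on an object; the grip force is fixed at half the most. Time passes only in rows, so rows that do not move let the fingers close. It gives the time, the measured TCP pose, the force, the opening and the grip force at its end, in the units of the state.
- r.sense(): the state, without advancing time (a new reading comes with each control period).
- r.snapshot(name): name is "scene" or "top"; returns the picture (420x560x3 uint8, red, green, blue); there is no depth.
- r.camera_params(name): a dict with "K" (3x3 intrinsics, pixels), "rvec" (rotation vector, rad) and "tvec" (3), from world to camera coordinates, as OpenCV has them. Camera axes: x right, y down, z forward; pixel columns grow to the right and rows downward; lengths in m; the calibration is good to about 2 mm. A picture is of the moment at which its call begins. camera_params takes no time and is no camera call.
- r.hand_in(): hands the job in; it is judged then, once.
Trained networks look in the newest picture that a camera, given by its name, has taken for a name from the list of things; names that differ only in an ending like _2 or _b are one class to them, and where a whole thing is asked for, a point or a joint stands for the part that bears it (a point fixed in the world has none). Each returns a list of dicts, best first, with "p" (0 to 1); they miss things now and then, are a little off and sometimes report something else, mostly with a low value. They report only what shows in the picture. A call takes as long as a camera call.
- r.look_for(target, camera): "point" ([x, y, z] in m, in the coordinates of the camera as it stood for that picture, good to about 4 mm: the middle of the surface that is visible of it).
- r.regions_of(target, camera): "mask" (420x560 bool, what is visible of it).
- r.mark_of(target, camera): "point" ([x, y, z] in m, in the coordinates of the camera as it stood for that picture, good to about 4 mm: a listed point, or the origin of a listed thing).
The state is a dict: "t": time; "qpos": joint angles; "dq": joint speeds; "tau": joint torques, N m; "ee_pos": TCP position; "orientation": TCP orientation; "contact_force": force on the tool from outside, world axes, zero at the start; "ft_torque": the same for the moment, N m; "finger_gap": finger opening in m; "gripper_force": force on a finger pad.
Only numpy, scipy, OpenCV 4.12 (cv2) and the standard library are available. Lean on these libraries where they do the work, as an engineer would, in place of code of your own. Each camera call takes 0.05 s, during which the arm holds its last target. There are 200 camera calls.

TASK

The boxed orders wait in one column on the wooden board under the warming lamp, but the pink sugar jar has been left standing on the first box: keeping it upright, put it back on its round cork mat, well inside the edge, and let go of it. Then stack the two other boxes squarely on the first, in either order, sides and ends flush, setting each thing down gently and leaving the first box where it stands. Reach in under the lamp without knocking it, and leave the plate, the napkin box and the syrup bottle alone.

Things in the scene. Friction and masses are not known exactly. Their poses are not given: they have to be found in the camera images.
- lamp: Fixed steel warming-lamp gantry: a level bar 940 mm long (y), 115 mm wide (x), 50 mm tall, underside 370 mm above the counter, over the board; 40 mm square posts at y = -490 and 490 mm, feet 240 by 60, 12 high. Origin on the counter under the bar's middle; x points away from the robot. A hand straight down on the column meets the bar: lean the tool back to the robot 30 to 45 degrees.
- lamp_edge (a point): Middle of the lower edge of the lamp bar on the robot's side, 370 mm above the counter; axes as the lamp's.
- board: Fixed dark wooden board under the lamp bar, 165 mm (x) by 110 mm (y), 12 mm thick; origin at the centre of its underside on the counter. The first box stands on it.
- first_box: Closed cardboard box, the bottom of the column, loose on the board under the lamp: 120 mm long (x), 62 wide (y), 45 high, about 0.25 kg, brown with a dark teal paper band across its middle and a round white seal on the lid. Origin at the centre of its underside, z up; its x is within 0.3 rad of world x, its centre 45 to 70 mm beyond the lamp bar's near edge.
- box_a: A loose closed box like the first (120 mm x, 62 mm y, 45 mm high, about 0.25 kg, weight evenly spread, rigid), standing flat on the open counter on the robot's side of the lamp; origin at the centre of its underside, its x within about 0.3 rad of world x.
- box_b: The other loose box, like box_a in all respects.
- jar: Sugar jar, pink glazed, round and closed, standing on the first box at the start: body 64 mm across with straight sides from 8 to 70 mm above its foot (foot 56 mm across), pale wooden lid 57 mm across from 80 to 96 mm, small knob to 103 mm. About 0.4 kg. Origin at the centre of its underside; z up.
- mat: Fixed round cork mat, 110 mm across and 6 mm thick, lying flat on the open counter on the robot's side of the lamp; origin at the centre of its underside. The jar's home.
- plate: Bystander: white plate 156 mm across with two croissants, 60 mm high overall; origin at the centre of its underside.
- napkins: Bystander: black napkin box, 120 mm (x) by 85 mm (y), 110 mm high with the paper; origin at the centre of its underside.
- syrup: Bystander: amber syrup bottle, 62 mm across, 190 mm high; origin at the centre of its underside.

How it is judged:
By the outcome, as a careful person would: the job done as asked, in the order asked, and still so for the second after the job is handed in, with the robot touching nothing.
It also fails if it takes over 72 s, if anything falls off the work surface, if the arm or the gripper's body presses on something with over 40 N, if the wrist force passes 120 N, or if a joint passes its speed limit or range.

## Working session

There is one attempt and no reset: what is moved stays moved. The work goes in short steps, Python scripts to look and compute and a tool call to move; the robot and the scene stay as the last step left them, time stands still between calls to the robot, and variables do not carry over. Pictures are saved under pics/ and viewed, at most 10 in all, crops included, and the job is handed in when it is done.

Besides the shell and the picture viewer there is one more tool, called as name(argument=value, ...) on one line, values as JSON. carry_out: Moves the arm, as the interface text tells. Its arguments: {"type":"object","properties":{"rows":{"type":"array","items":{"type":"object","properties":{"x":{"type":"number"},"y":{"type":"number"},"z":{"type":"number"},"ax":{"type":"number"},"ay":{"type":"number"},"az":{"type":"number"},"claw":{"type":"number"}}}}},"required":["rows"]}

```bash
ls; mkdir -p pics
cat > h.py <<'E'
import numpy as np, cv2
from scipy.spatial.transform import Rotation as R
from station import r
def cam(n):
    c=r.camera_params(n); M=cv2.Rodrigues(np.array(c['rvec'],float))[0]
    return np.array(c['K']),M,np.array(c['tvec'],float).reshape(3)
def w(n,p):
    K,M,t=cam(n); return M.T@(np.array(p)-t)
def proj(n,P):
    K,M,t=cam(n); q=(M@np.atleast_2d(P).T).T+t; q=q@K.T; return q[:,:2]/q[:,2:]
def ray(n,uv,z):
    K,M,t=cam(n); uv=np.atleast_2d(uv).astype(float)
    d=np.linalg.solve(K,np.c_[uv,np.ones(len(uv))].T).T@M; c=-M.T@t
    return c+d*((z-c[2])/d[:,2])[:,None]
E
python3 - <<'E'
from h import *
np.set_printoptions(precision=4,suppress=True)
for n in('scene','top'):
    im=r.snapshot(n); cv2.imwrite(f'pics/{n}0.png',im[:,:,::-1])
    K,M,t=cam(n); print(n,-M.T@t,M[2])
    for o in ['lamp','lamp_edge','board','first_box','box_a','jar','mat','plate','napkins','syrup']:
        for d in r.mark_of(o,n)[:4]: print(o,round(d['p'],2),w(n,d['point']))
print(r.sense())
E
```

```text
pics
scene [ 0.0781 -0.2615  1.2599] [ 0.4185  0.274  -0.8659]
lamp_edge 0.6 [0.5673 0.0444 0.3698]
board 0.94 [0.6323 0.0236 0.0018]
board 0.25 [ 0.6922  0.3077 -0.0025]
board 0.2 [0.6049 0.0112 0.0532]
first_box 0.6 [0.6301 0.0139 0.0084]
box_a 0.96 [ 0.434   0.0251 -0.0014]
box_a 0.94 [0.4587 0.244  0.0009]
jar 0.93 [0.6075 0.0076 0.0466]
mat 0.65 [ 0.4688 -0.2511 -0.0008]
plate 0.69 [ 0.6925  0.3117 -0.0005]
plate 0.36 [ 0.4638  0.2429 -0.0012]
napkins 0.92 [ 0.7106 -0.2248  0.0023]
napkins 0.18 [ 0.4676 -0.2493 -0.0017]
syrup 0.67 [0.6155 0.4299 0.0021]
top [0.4171 0.0849 1.1832] [ 0.1863 -0.0326 -0.982 ]
lamp_edge 0.87 [0.5609 0.0346 0.3682]
board 0.7 [0.6228 0.023  0.0018]
first_box 0.65 [0.629  0.0178 0.0087]
box_a 0.88 [0.4341 0.0253 0.0009]
box_a 0.74 [ 0.4623  0.2489 -0.0015]
jar 0.58 [0.6052 0.0085 0.0611]
syrup 0.83 [0.6135 0.4254 0.0024]
{'t': 1.1, 'qpos': array([ 1.2763,  0.3109,  0.014 ,  1.5115, -0.0044,  1.3192, -0.0272]), 'dq': array([-0.0014, -0.0002, -0.0016, -0.0003,  0.0017, -0.0014, -0.0004]), 'tau': array([ -0.    , -37.9818,   0.1457, -23.0867,   0.0122,   0.0019,
         0.    ]), 'ee_pos': array([ 0.1376, -0.5325,  0.4047]), 'orientation': array([3.1165, 0.3961, 0.    ]), 'contact_force': array([-0.2878,  0.0407, -0.3926]), 'ft_torque': array([0.0132, 0.0077, 0.0538]), 'gripper_force': 0.0, 'finger_gap': 0.08526570223088824}
```

View pictures.

View pics/scene0.png

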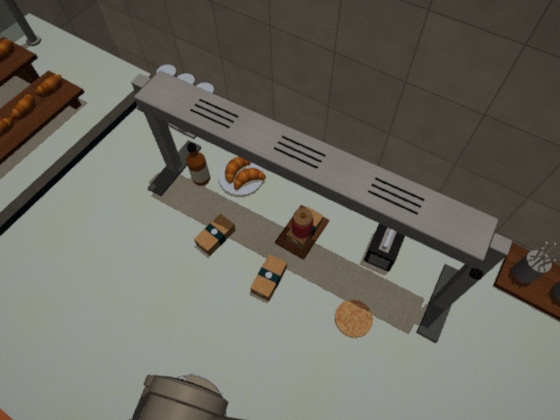

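View pics/top0.png

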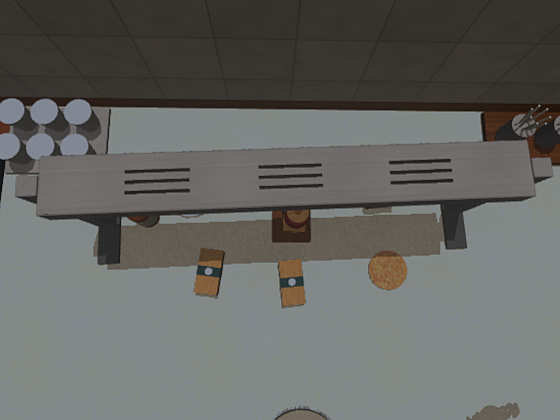

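```bash
cat >> h.py <<'E'
from scipy.optimize import minimize
def sil(n,c,z,yaw,dims=(.12,.062,.045),s=8):
    a,b,h=dims; Q=np.array([[i*a/2,j*b/2,k*h] for i in(-1,1) for j in(-1,1) for k in(0,1)])
    P=R.from_euler('z',yaw).apply(Q)+[c[0],c[1],z]
    return cv2.convexHull(proj(n,P).astype(np.float32))[:,0]
def soft(poly,box,s=6):
    x0,y0,x1,y1=box; m=np.zeros(((y1-y0)*s,(x1-x0)*s),np.uint8)
    cv2.fillConvexPoly(m,np.round(((poly+.5-[x0,y0])*s-.5)*16).astype(np.int32),1,shift=4)
    return m.reshape(y1-y0,s,x1-x0,s).mean((1,3))
def fit(obs,z,g,dims=(.12,.062,.045),valid=None):
    """obs: list of (cam,mask); valid: list of bool arrays of pixels to compare"""
    def cost(p):
        e=0
        for i,(n,m) in enumerate(obs):
            ys,xs=np.where(m); b=(max(xs.min()-8,0),max(ys.min()-8,0),min(xs.max()+9,560),min(ys.max()+9,420))
            d=np.abs(soft(sil(n,p[:2]/10,z,p[2],dims),b)-m[b[1]:b[3],b[0]:b[2]])
            if valid is not None: d=d*valid[i][b[1]:b[3],b[0]:b[2]]
            e+=d.sum()
        return e
    best=None
    for y0 in (-.2,0,.2):
        x=np.array([g[0]*10,g[1]*10,y0]); S=np.vstack([x,x+[.1,0,0],x+[0,.1,0],x+[0,0,.2]])
        q=minimize(cost,x,method='Nelder-Mead',options=dict(initial_simplex=S,xatol=1e-4,fatol=.02))
        if best is None or q.fun<best.fun: best=q
    return np.r_[best.x[:2]/10,best.x[2],best.fun,sum(m.sum() for _,m in obs)]
E
python3 - <<'E'
from h import *
np.set_printoptions(precision=4,suppress=True)
for n in('scene','top'):
    r.snapshot(n); K,_,_=cam(n); print(n,K[0,0])
    for d in r.regions_of('box_a',n)[:3]:
        m=np.array(d['mask']); ys,xs=np.where(m); g=ray(n,[xs.mean(),ys.mean()],.03)[0]
        print('box',round(d['p'],2),fit([(n,m)],0,g[:2]))
    J=None
    for d in r.regions_of('jar',n)[:1]:
        J=np.array(d['mask']); ys,xs=np.where(J); print('jar',d['p'],J.sum(),ray(n,[xs.mean(),ys.mean()],.11))
    for d in r.regions_of('first_box',n)[:1]:
        m=np.array(d['mask']); ys,xs=np.where(m); v=~cv2.dilate(J.astype(np.uint8),np.ones((3,3))).astype(bool)
        print('first',d['p'],xs.min(),xs.max(),ys.min(),ys.max(),m.sum())
        if n=='scene': print(fit([(n,m)],.012,[.62,.015],valid=[v]))
    for d in r.regions_of('mat',n)[:1]:
        m=np.array(d['mask']); ys,xs=np.where(m); print('mat',d['p'],ray(n,[xs.mean(),ys.mean()],.005))
print(ray('top',[[38,216],[535,197]],.37),proj('scene',[[.564,-.4,.37],[.564,.4,.37]]))
s=r.sense(); print(R.from_rotvec(s['orientation']).as_matrix())
E
```

```text
scene 429.964929174805
box 0.96 [  0.4627   0.2472  -0.1343  46.0833 902.    ]
box 0.74 [  0.4351   0.0237   0.1163  84.7222 907.    ]
jar 0.85 570 [[0.6061 0.0129 0.11  ]]
first 0.88 287 323 207 248 494
[  0.6304   0.0143  -0.0249  31.2778 494.    ]
mat 0.88 [[ 0.4676 -0.2488  0.005 ]]
top 417.11782267332893
box 0.87 [   0.4308    0.0245    0.0899   62.5278 1016.    ]
box 0.79 [   0.4593    0.2488   -0.133    42.9167 1142.    ]
jar 0.97 363 [[0.5943 0.0164 0.11  ]]
first 0.44 282 305 221 233 158
mat 0.87 [[ 0.4639 -0.2473  0.005 ]]
[[ 0.5532  0.5332  0.37  ]
 [ 0.5973 -0.4561  0.37  ]] [[458.7117 272.2261]
 [173.9502 121.4746]]
[[ 0.9682  0.2501 -0.    ]
 [ 0.2501 -0.9682  0.0001]
 [ 0.     -0.0001 -1.    ]]
```

```bash
cat >> h.py <<'E'
from scipy.linalg import logm,expm
def ori(lean,yaw):
    a=np.radians(lean); c,s=np.cos(a),np.sin(a)
    return R.from_euler('z',yaw).as_matrix()@np.array([[c,0,s],[0,-1,0],[s,0,-c]])
def T(p,M): A=np.eye(4); A[:3,:3]=M; A[:3,3]=p; return A
def now():
    s=r.sense(); M=R.from_rotvec(s['orientation']).as_matrix(); return T(s['ee_pos'],M)
def at(gp,lean,yaw): M=ori(lean,yaw); return T(np.array(gp)-.155*M[:,2],M)
def show(A): M=A[:3,:3]; return 'grasp',np.round(A[:3,3]+.155*M[:,2],4),'lean',round(float(np.degrees(np.arcsin(M[2,0]))),2),'yaw',round(float(np.arctan2(-M[0,1]*-1,-M[1,1])),4)
def plan(A,gp,lean,yaw,minrows=1):
    B=at(gp,lean,yaw); D=np.linalg.inv(A)@B
    n=max(minrows,int(np.ceil(max(np.linalg.norm(D[:3,3])/.040,np.linalg.norm(R.from_matrix(D[:3,:3]).as_rotvec())/.12))))
    E=expm(np.real(logm(D))/n); print('rows',n,'shift',np.round(E[:3,3],4),'turn',np.round(R.from_matrix(E[:3,:3]).as_rotvec(),4)); return B
def jarsil(n,c,z):
    t=np.linspace(0,2*np.pi,48,endpoint=False); P=[]
    for rad,h in((.028,0),(.032,.008),(.032,.07),(.0285,.08),(.0285,.096),(.008,.103)):
        P.append(np.c_[c[0]+rad*np.cos(t),c[1]+rad*np.sin(t),0*t+z+h])
    return cv2.convexHull(proj(n,np.vstack(P)).astype(np.float32))[:,0]
def fitjar(n,m,z,g):
    ys,xs=np.where(m); b=(xs.min()-8,ys.min()-8,xs.max()+9,ys.max()+9)
    f=lambda p:np.abs(soft(jarsil(n,p/10,z),b)-m[b[1]:b[3],b[0]:b[2]]).sum()
    x=np.array(g)*10; q=minimize(f,x,method='Nelder-Mead',options=dict(initial_simplex=np.vstack([x,x+[.1,0],x+[0,.1]]),xatol=1e-4,fatol=.02))
    return q.x/10,q.fun,m.sum()
E
sed -i 's/np.arctan2(-M\[0,1\]\*-1,-M\[1,1\])/np.arctan2(M[0,1],-M[1,1])/' h.py
python3 - <<'E'
from h import *
d=r.regions_of('jar','scene')[0]; print(fitjar('scene',np.array(d['mask']),.057,[.607,.01]))
A=now(); print(show(A))
B=plan(A,[.46,.01,.16],38,0); print(B[:3,3])
E
```

```text
(array([0.60830851, 0.01378103]), np.float64(38.52777777777777), np.int64(570))
('grasp', array([ 0.1376, -0.5325,  0.2497]), 'lean', 0.0, 'yaw', 0.2529)
rows 16 shift [ 0.0158 -0.032   0.0128] turn [-0.0052  0.0412  0.0152]
[0.36457247 0.01       0.28214167]
```

carry_out(rows=[{"x": 0.0158, "y": -0.032, "z": 0.0128, "ax": -0.0052, "ay": 0.0412, "az": 0.0152, "claw": 1}, {"x": 0.0158, "y": -0.032, "z": 0.0128, "ax": -0.0052, "ay": 0.0412, "az": 0.0152, "claw": 1}, {"x": 0.0158, "y": -0.032, "z": 0.0128, "ax": -0.0052, "ay": 0.0412, "az": 0.0152, "claw": 1}, {"x": 0.0158, "y": -0.032, "z": 0.0128, "ax": -0.0052, "ay": 0.0412, "az": 0.0152, "claw": 1}, {"x": 0.0158, "y": -0.032, "z": 0.0128, "ax": -0.0052, "ay": 0.0412, "az": 0.0152, "claw": 1}, {"x": 0.0158, "y": -0.032, "z": 0.0128, "ax": -0.0052, "ay": 0.0412, "az": 0.0152, "claw": 1}, {"x": 0.0158, "y": -0.032, "z": 0.0128, "ax": -0.0052, "ay": 0.0412, "az": 0.0152, "claw": 1}, {"x": 0.0158, "y": -0.032, "z": 0.0128, "ax": -0.0052, "ay": 0.0412, "az": 0.0152, "claw": 1}])

```text
t: 2.32
ee_pos: [0.2239, -0.2538, 0.3183]
orientation: [3.091, 0.199, 0.522]
contact_force: [0.9, 0.4, 0.8]
finger_gap: 0.0856
gripper_force: 0.0
```

carry_out(rows=[{"x": 0.0158, "y": -0.032, "z": 0.0128, "ax": -0.0052, "ay": 0.0412, "az": 0.0152, "claw": 1}, {"x": 0.0158, "y": -0.032, "z": 0.0128, "ax": -0.0052, "ay": 0.0412, "az": 0.0152, "claw": 1}, {"x": 0.0158, "y": -0.032, "z": 0.0128, "ax": -0.0052, "ay": 0.0412, "az": 0.0152, "claw": 1}, {"x": 0.0158, "y": -0.032, "z": 0.0128, "ax": -0.0052, "ay": 0.0412, "az": 0.0152, "claw": 1}, {"x": 0.0158, "y": -0.032, "z": 0.0128, "ax": -0.0052, "ay": 0.0412, "az": 0.0152, "claw": 1}, {"x": 0.0158, "y": -0.032, "z": 0.0128, "ax": -0.0052, "ay": 0.0412, "az": 0.0152, "claw": 1}, {"x": 0.0158, "y": -0.032, "z": 0.0128, "ax": -0.0052, "ay": 0.0412, "az": 0.0152, "claw": 1}, {"x": 0.0158, "y": -0.032, "z": 0.0128, "ax": -0.0052, "ay": 0.0412, "az": 0.0152, "claw": 1}])

```text
t: 2.98
ee_pos: [0.3596, 0.0058, 0.2823]
orientation: [-2.975, -0.015, -1.009]
contact_force: [0.5, -0.6, 0.0]
finger_gap: 0.0856
gripper_force: 0.0
```

Run:
```python
from h import *
s=r.sense(); print(s['t'],s['qpos'],s['dq'].round(2))
A=now(); print(show(A))
B=plan(A,[.53,.012,.114],38,0); B=plan(B,[.603,.012,.114],38,0,6)
```

```text
2.9833 [ 0.96501635 -0.18173204 -0.92812488  2.42738922 -0.73658115  0.21807222
 -0.89088949] [ 1.17  0.2  -2.22 -0.2   0.22 -0.87 -1.23]
('grasp', array([0.4539, 0.0063, 0.1593]), 'lean', 37.47, 'yaw', 0.009)
rows 3 shift [ 0.0104 -0.002   0.0275] turn [-0.0012  0.0031  0.0029]
rows 6 shift [0.0096 0.     0.0075] turn [0. 0. 0.]
```

Run:
```python
from h import *
B=at([.46,.01,.16],38,0)
B=plan(B,[.53,.012,.114],38,0,4)
```

```text
rows 4 shift [ 0.0067 -0.0005  0.0198] turn [0. 0. 0.]
```

carry_out(rows=[{"claw": 1}, {"x": 0.0067, "y": -0.0005, "z": 0.0198, "claw": 1}, {"x": 0.0067, "y": -0.0005, "z": 0.0198, "claw": 1}, {"x": 0.0067, "y": -0.0005, "z": 0.0198, "claw": 1}, {"x": 0.0067, "y": -0.0005, "z": 0.0198, "claw": 1}, {"claw": 1}, {"claw": 1}])

```text
invalid input at $.rows[0]: expected keys x, y, z, ax, ay, az, claw
```

Run:
```python
from h import *
s=r.sense(); print(s['t'],s['qpos'],s['dq'].round(2))
A=now(); print(show(A))
B=plan(A,[.604,.012,.114],38,0,7)
im=r.snapshot('scene'); cv2.imwrite('pics/s1.png',cv2.resize(im[130:340,180:420,::-1],None,fx=2.5,fy=2.5))
```

```text
2.9833 [ 0.96501635 -0.18173204 -0.92812488  2.42738922 -0.73658115  0.21807222
 -0.89088949] [ 1.17  0.2  -2.22 -0.2   0.22 -0.87 -1.23]
('grasp', array([0.4539, 0.0063, 0.1593]), 'lean', 37.47, 'yaw', 0.009)
rows 7 shift [ 0.0128 -0.0008  0.0182] turn [-0.0005  0.0013  0.0012]
```

View pics/s1.png

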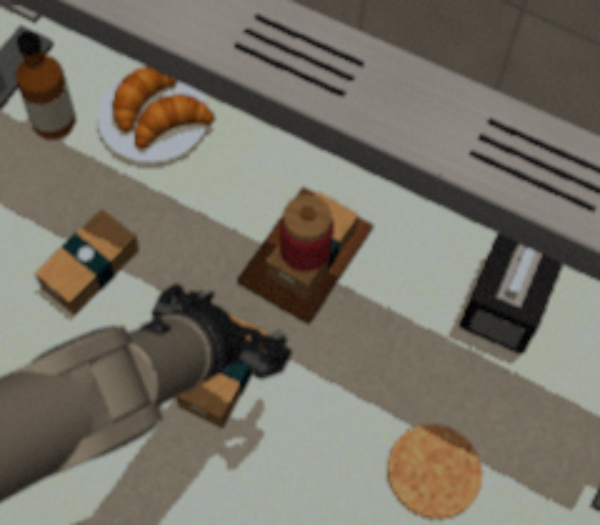

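The gripper stands before the jar, above the nearer box; the jar sits on the first box at crop (305,235). The way in is free.

carry_out(rows=[{"x": 0, "y": 0, "z": 0, "ax": 0, "ay": 0, "az": 0, "claw": 1}, {"x": 0.0067, "y": -0.0005, "z": 0.0198, "ax": 0, "ay": 0, "az": 0, "claw": 1}, {"x": 0.0067, "y": -0.0005, "z": 0.0198, "ax": 0, "ay": 0, "az": 0, "claw": 1}, {"x": 0.0067, "y": -0.0005, "z": 0.0198, "ax": 0, "ay": 0, "az": 0, "claw": 1}, {"x": 0.0067, "y": -0.0005, "z": 0.0198, "ax": 0, "ay": 0, "az": 0, "claw": 1}, {"x": 0, "y": 0, "z": 0, "ax": 0, "ay": 0, "az": 0, "claw": 1}, {"x": 0, "y": 0, "z": 0, "ax": 0, "ay": 0, "az": 0, "claw": 1}])

```text
t: 3.62
ee_pos: [0.3909, -0.0044, 0.281]
orientation: [-2.976, -0.012, -0.986]
contact_force: [-0.9, 0.9, -0.0]
finger_gap: 0.0857
gripper_force: 0.0
```

Run:
```python
from h import *
s=r.sense(); print(s['t'],s['qpos'],s['dq'].round(2))
A=now(); print(show(A))
im=r.snapshot('scene'); d=r.regions_of('jar','scene')[0]; print(d['p'],fitjar('scene',np.array(d['mask']),.057,[.607,.01]))
for d in r.mark_of('jar','scene')[:2]: print(w('scene',d['point']))
B=plan(A,[.604,.012,.114],38,0,7)
```

```text
3.6167 [ 1.3192059  -0.08575793 -1.26700821  2.35560265 -0.56323248  0.19939469
 -1.01764564] [-0.02 -0.02 -0.01  0.03 -0.04  0.01  0.01]
('grasp', array([ 0.4835, -0.0031,  0.1566]), 'lean', 36.67, 'yaw', 0.0093)
0.58 (array([0.60807973, 0.01361049]), np.float64(24.63888888888889), np.int64(560))
[0.60822716 0.01298279 0.05369515]
rows 7 shift [ 0.0095 -0.0022  0.0153] turn [-0.0012  0.0033  0.0007]
```

Run:
```python
from h import *
A=now(); B=plan(A,[.50,.012,.165],20,0,6)
```

```text
rows 6 shift [ 0.0108 -0.0025  0.0003] turn [-0.0014 -0.0482  0.0014]
```

carry_out(rows=[{"x": 0.0108, "y": -0.0025, "z": 0.0003, "ax": -0.0014, "ay": -0.0482, "az": 0.0014, "claw": 1}, {"x": 0.0108, "y": -0.0025, "z": 0.0003, "ax": -0.0014, "ay": -0.0482, "az": 0.0014, "claw": 1}, {"x": 0.0108, "y": -0.0025, "z": 0.0003, "ax": -0.0014, "ay": -0.0482, "az": 0.0014, "claw": 1}, {"x": 0.0108, "y": -0.0025, "z": 0.0003, "ax": -0.0014, "ay": -0.0482, "az": 0.0014, "claw": 1}, {"x": 0.0108, "y": -0.0025, "z": 0.0003, "ax": -0.0014, "ay": -0.0482, "az": 0.0014, "claw": 1}, {"x": 0.0108, "y": -0.0025, "z": 0.0003, "ax": -0.0014, "ay": -0.0482, "az": 0.0014, "claw": 1}, {"x": 0, "y": 0, "z": 0, "ax": 0, "ay": 0, "az": 0, "claw": 1}, {"x": 0, "y": 0, "z": 0, "ax": 0, "ay": 0, "az": 0, "claw": 1}])

```text
t: 4.43
ee_pos: [0.4352, 0.0134, 0.3058]
orientation: [-3.061, -0.019, -0.625]
contact_force: [0.2, -0.4, 0.1]
finger_gap: 0.0857
gripper_force: 0.0
```

Run:
```python
from h import *
s=r.sense(); print(s['t'],s['qpos'],s['dq'].round(2))
A=now(); print(show(A))
```

```text
4.4333 [ 1.03655041  0.15530129 -1.18290544  2.1162793   0.3101247   0.58115539
 -1.89803722] [ 0.04 -0.03 -0.02  0.05 -0.   -0.   -0.  ]
('grasp', array([0.4959, 0.0164, 0.1632]), 'lean', 23.07, 'yaw', 0.0154)
```

carry_out(rows=[{"x": 0, "y": 0, "z": 0, "ax": 0, "ay": 0, "az": 0, "claw": 1}, {"x": 0, "y": 0, "z": 0, "ax": 0, "ay": 0, "az": 0, "claw": 1}, {"x": 0, "y": 0, "z": 0, "ax": 0, "ay": 0, "az": 0, "claw": 1}, {"x": 0, "y": 0, "z": 0, "ax": 0, "ay": 0, "az": 0, "claw": 1}, {"x": 0, "y": 0, "z": 0, "ax": 0, "ay": 0, "az": 0, "claw": 1}, {"x": 0, "y": 0, "z": 0, "ax": 0, "ay": 0, "az": 0, "claw": 1}, {"x": 0, "y": 0, "z": 0, "ax": 0, "ay": 0, "az": 0, "claw": 1}, {"x": 0, "y": 0, "z": 0, "ax": 0, "ay": 0, "az": 0, "claw": 1}])

```text
t: 5.1
ee_pos: [0.4354, 0.012, 0.306]
orientation: [-3.063, -0.014, -0.625]
contact_force: [0.1, 0.2, 0.6]
finger_gap: 0.0858
gripper_force: 0.0
```

Run:
```python
from h import *
s=r.sense(); print(s['t'],s['qpos'],s['dq'].round(2))
A=now(); print(show(A))
B=plan(A,[.53,.012,.114],30,0,5); B=plan(B,[.603,.012,.114],36,0,6)
```

```text
5.1 [ 1.03931201  0.15522453 -1.183418    2.11579706  0.31316587  0.58238352
 -1.90080964] [-0.  0. -0.  0.  0. -0. -0.]
('grasp', array([0.4961, 0.0146, 0.1634]), 'lean', 23.07, 'yaw', 0.0121)
rows 5 shift [-0.0019  0.0001  0.0119] turn [-0.0034  0.0242  0.001 ]
rows 6 shift [0.0076 0.     0.0066] turn [0.     0.0175 0.    ]
```

```bash
cat > kin.py <<'E'
import numpy as np, itertools
from scipy.spatial.transform import Rotation as R
from scipy.optimize import least_squares
D=[([1.2763,.3109,.014,1.5115,-.0044,1.3192,-.0272],[.1376,-.5325,.4047],[3.1165,.3961,0]),
([0.96501635,-0.18173204,-0.92812488,2.42738922,-0.73658115,0.21807222,-0.89088949],[.3596,.0058,.2823],[-2.975,-.015,-1.009]),
([1.3192059,-0.08575793,-1.26700821,2.35560265,-0.56323248,0.19939469,-1.01764564],[.3909,-.0044,.281],[-2.976,-.012,-.986]),
([1.03931201,0.15522453,-1.183418,2.11579706,0.31316587,0.58238352,-1.90080964],[.4354,.012,.306],[-3.063,-.014,-.625])]
def fk(q,p,s):
    z=lambda a:R.from_euler('z',a); y=lambda a:R.from_euler('y',a)
    o1,d1,d3,a3,d5,a5,d7,a7,o7=p
    A=z(o1+s[0]*q[0]); t=np.array([0,0,d1]); A=A*y(q[1]); t=t+A.apply([0,0,d3]); A=A*z(s[1]*q[2]); t=t+A.apply([a3,0,0])
    A=A*y(q[3]); t=t+A.apply([a5,0,d5]); A=A*z(s[2]*q[4]); A=A*y(q[5]); t=t+A.apply([a7,0,d7]); A=A*z(s[3]*q[6]+o7); return t,A
def res(p,s):
    e=[]
    for q,x,o in D:
        t,A=fk(q,p,s); e+=list(t-x)+list((A.inv()*R.from_rotvec(o)).as_rotvec()*.3)
    return np.array(e)
def best():
    b=None
    for s in itertools.product((1,-1),repeat=4):
        for o1 in (0,2.,-2.):
            for o7 in (0,1.57,3.14,-1.57):
                f=least_squares(res,[o1,.3,.3,0,.3,0,.1,0,o7],args=(s,),max_nfev=60)
                if b is None or f.cost<b[0]: b=(f.cost,f.x,s)
    return b
if __name__=='__main__':
    b=best(); print(b[0],b[1].round(4),b[2]); print(res(b[1],b[2]).reshape(-1,6).round(4))
    np.savez('kin.npz',p=b[1],s=b[2])
E
timeout 400 python3 kin.py
```

```text
3.585289278389463e-05 [-2.5200e-02  3.0700e-01  4.7590e-01  3.0000e-04  4.3790e-01  4.3600e-02
  2.0360e-01  9.5000e-03  1.5487e+00] (-1, -1, -1, -1)
[[ 0.0028  0.0011  0.0005  0.      0.     -0.0009]
 [-0.0008  0.0018  0.0007  0.0045  0.0001  0.0005]
 [ 0.0001 -0.0018  0.0002  0.0045 -0.      0.0006]
 [ 0.0009  0.001  -0.0013  0.0031 -0.0001 -0.0002]]
```

```bash
cat >> kin.py <<'E'
lo=np.array([-2.7,-.3,-1.27,.12,-1.44,.2,-3.05]); hi=np.array([2.7,1.91,1.3,2.57,4.58,2.03,3.05])
K=np.load('kin.npz') if __import__('os').path.exists('kin.npz') else None
def ik(Tm,q0,reg=.003,qn=None):
    M=R.from_matrix(Tm[:3,:3]); qn=q0 if qn is None else qn
    f=lambda q:np.r_[(lambda t,A:np.r_[t-Tm[:3,3],(A.inv()*M).as_rotvec()*.3])(*fk(q,K['p'],K['s'])),reg*(q-qn)]
    g=least_squares(f,np.clip(q0,lo+.06,hi-.06),bounds=(lo+.05,hi-.05)); return g.x,np.linalg.norm(f(g.x)[:6])
E
python3 - <<'E'
from h import *; from kin import *
np.set_printoptions(precision=2,suppress=True)
cur=r.sense()['qpos']
rng=np.random.default_rng(0)
for nm,gp,lean,yaw in [('jar',[.603,.012,.114],36,0),('jarback',[.53,.012,.13],36,0),('jarback',[.53,.012,.13],30,0),('mat',[.465,-.248,.063],36,-.4),('mat',[.465,-.248,.063],25,-.4),('mat',[.465,-.248,.063],15,-.4),('mat',[.465,-.248,.063],5,-.4),('A',[.433,.024,.033],30,.1),('A',[.433,.024,.033],20,.1),('A',[.433,.024,.033],8,.1),('B',[.46,.248,.033],20,-.13),('B',[.46,.248,.033],8,-.13),('top',[.625,.014,.135],38,0)]:
    B=at(gp,lean,yaw); print(nm,lean,'cont',*[np.round(v,3) for v in ik(B,cur,.001)])
    S=[ik(B,rng.uniform(lo,hi)*.7,.0005,np.array([0.,.5,0,1.5,0,1,0])) for _ in range(10)]
    S=[s for s in S if s[1]<.002]; S.sort(key=lambda s:abs(s[0][2]))
    if S: print('    ',S[0][0], len(S))
    else: print('   none')
E
```

```text
jar 36 cont [ 0.49  0.35 -0.65  2.12  1.22  0.25 -2.76] 0.0
     [ 0.49  0.36 -0.65  2.12  1.22  0.25 -2.76] 8
jarback 36 cont [ 0.81  0.23 -0.99  2.28  1.2   0.25 -2.78] 0.0
     [ 0.81  0.23 -0.99  2.28  1.2   0.25 -2.78] 8
jarback 30 cont [ 0.75  0.23 -0.9   2.18  0.66  0.35 -2.23] 0.0
     [-0.43  0.16  0.41  2.18 -0.18  0.29 -1.46] 7
mat 36 cont [ 1.53  0.66 -1.22  2.31  1.78  0.49 -3.  ] 0.013
     [0.25 0.34 0.33 2.34 4.07 0.25 0.72] 6
mat 25 cont [ 1.04  0.37 -0.63  2.16  0.62  0.29 -2.04] 0.0
     [ 0.79  0.32 -0.34  2.16  0.22  0.25 -1.67] 4
mat 15 cont [ 1.11  0.46 -0.77  2.01  0.55  0.59 -1.96] 0.0
     [ 0.06  0.4   0.52  2.01 -0.44  0.56 -1.11] 5
mat 5 cont [ 1.07  0.56 -0.78  1.84  0.51  0.85 -1.91] 0.0
     [ 0.06  0.48  0.52  1.84 -0.34  0.81 -1.22] 8
A 30 cont [ 0.81  0.36 -0.97  2.44  1.55  0.25 -3.  ] 0.022
     [-0.49  0.32  0.51  2.49  4.04  0.25  0.7 ] 5
A 20 cont [ 0.55  0.33 -0.71  2.32  0.78  0.29 -2.28] 0.0
     [-0.41  0.28  0.4   2.32 -0.58  0.25 -0.97] 9
A 8 cont [ 0.66  0.47 -0.88  2.14  0.63  0.64 -2.11] 0.0
     [-0.39  0.34  0.36  2.14 -0.25  0.55 -1.32] 10
B 20 cont [-0.51  0.44 -0.23  2.04  0.72  0.54 -3.  ] 0.0
     [-0.04  0.57 -0.81  2.04  1.1   0.75  3.  ] 9
B 8 cont [ 0.01  0.6  -0.77  1.9   0.71  0.81 -2.84] 0.0
     [-0.98  0.52  0.5   1.89 -0.25  0.69 -2.06] 5
top 38 cont [ 0.48  0.34 -0.65  2.08  1.17  0.25 -2.71] 0.0
     [ 0.48  0.34 -0.65  2.08  1.16  0.25 -2.71] 7
```

Run:
```python
from h import *; from kin import *
np.set_printoptions(precision=2,suppress=True)
cur=r.sense()['qpos']; rng=np.random.default_rng(1)
for nm,gp,yaw in [('A',[.433,.024,.033],.1),('B',[.46,.248,.033],-.13),('mid',[.52,.02,.033],0),('mid',[.50,.15,.033],-.05),('mat',[.467,-.248,.063],0),('mat',[.467,-.248,.063],-.5)]:
  for lean in (22,25,28,31,34):
    B=at(gp,lean,yaw); S=[ik(B,cur,.0005)]+[ik(B,rng.uniform(lo,hi),.0005,np.array([0.,.5,0,1.5,0,1,0])) for _ in range(12)]
    S=[s[0] for s in S if s[1]<.002]; print(nm,yaw,lean,len(S)); u=[]
    for q in S:
        if all(np.linalg.norm(q-v)>.5 for v in u): u.append(q); print('    ',q)
```

```text
A 0.1 22 5
     [ 0.58  0.33 -0.73  2.35  0.97  0.25 -2.47]
     [-0.58  0.31  0.6   2.35 -0.97  0.25 -0.59]
A 0.1 25 6
     [ 0.67  0.36 -0.84  2.41  1.43  0.25 -2.91]
     [-0.66  0.32  0.7   2.4  -1.39  0.25 -0.17]
A 0.1 28 6
     [-0.61  0.33  0.65  2.46  4.4   0.25  0.33]
     [ 0.65  0.37 -0.82  2.46  1.88  0.25  2.92]
A 0.1 31 2
     [-0.36  0.31  0.37  2.51  3.81  0.25  0.94]
     [ 0.49  0.34 -0.62  2.51  2.47  0.25  2.33]
A 0.1 34 0
B -0.13 22 12
     [-0.69  0.43 -0.04  2.06  0.68  0.48 -3.  ]
     [-1.47  0.63  0.96  2.06 -0.56  0.45 -1.91]
     [-0.14  0.53 -0.71  2.07  1.11  0.7   2.96]
B -0.13 25 9
     [-0.95  0.44  0.23  2.09  0.62  0.4  -3.  ]
     [-0.23  0.51 -0.62  2.1   1.18  0.67  2.85]
     [-1.55  0.68  1.02  2.09 -0.65  0.41 -1.86]
B -0.13 28 9
     [-1.18  0.47  0.46  2.12  0.56  0.32 -3.  ]
     [-1.62  0.72  1.07  2.12 -0.74  0.36 -1.81]
     [-0.33  0.49 -0.54  2.13  1.27  0.65  2.73]
B -0.13 31 9
     [-1.36  0.53  0.65  2.15  0.5   0.25 -3.  ]
     [-0.42  0.49 -0.46  2.16  1.36  0.64  2.6 ]
     [-1.67  0.76  1.1   2.15 -0.82  0.31 -1.77]
B -0.13 34 8
[... 1663 characters left out ...]
  0.13  2.18 -1.15  0.44  0.17]
mat 0 34 6
     [ 1.65  0.68 -1.16  2.21  0.99  0.25 -1.75]
     [ 0.56  0.37  0.21  2.21 -1.37  0.49  0.41]
mat -0.5 22 8
     [ 0.99  0.38 -0.63  2.11  0.65  0.4  -2.19]
     [-0.02  0.37  0.56  2.11 -0.55  0.38 -1.11]
mat -0.5 25 7
     [ 0.92  0.35 -0.54  2.16  0.7   0.3  -2.26]
     [ 0.61  0.31 -0.18  2.15  0.27  0.25 -1.86]
     [ 0.02  0.35  0.52  2.16 -0.63  0.29 -1.02]
mat -0.5 28 8
     [ 0.96  0.36 -0.59  2.21  1.    0.25 -2.56]
     [-0.08  0.36  0.63  2.21 -1.    0.25 -0.67]
mat -0.5 31 4
     [ 1.04  0.38 -0.69  2.26  1.46  0.25 -3.  ]
mat -0.5 34 5
     [-0.14  0.39  0.71  2.31  4.38  0.25  0.22]
     [ 1.01  0.38 -0.66  2.31  1.91  0.25  2.83]
```

carry_out(rows=[{"x": 0, "y": 0, "z": 0, "ax": 0, "ay": 0, "az": -0.1208, "claw": 1}, {"x": 0, "y": 0, "z": 0, "ax": 0, "ay": 0, "az": -0.1208, "claw": 1}, {"x": 0, "y": 0, "z": 0, "ax": 0, "ay": 0, "az": -0.1208, "claw": 1}, {"x": 0, "y": 0, "z": 0, "ax": 0, "ay": 0, "az": -0.1208, "claw": 1}, {"x": 0, "y": 0, "z": 0, "ax": 0, "ay": 0, "az": -0.1208, "claw": 1}, {"x": 0, "y": 0, "z": 0, "ax": 0, "ay": 0, "az": -0.1208, "claw": 1}, {"x": 0, "y": 0, "z": 0, "ax": 0, "ay": 0, "az": -0.1208, "claw": 1}, {"x": 0, "y": 0, "z": 0, "ax": 0, "ay": 0, "az": -0.1208, "claw": 1}])

```text
t: 5.77
ee_pos: [0.4354, 0.0121, 0.3059]
orientation: [2.574, 1.376, 0.537]
contact_force: [-0.2, -1.0, 0.2]
finger_gap: 0.0853
gripper_force: 0.0
```

carry_out(rows=[{"x": 0, "y": 0, "z": 0, "ax": 0, "ay": 0, "az": -0.1208, "claw": 1}, {"x": 0, "y": 0, "z": 0, "ax": 0, "ay": 0, "az": -0.1208, "claw": 1}, {"x": 0, "y": 0, "z": 0, "ax": 0, "ay": 0, "az": -0.1208, "claw": 1}, {"x": 0, "y": 0, "z": 0, "ax": 0, "ay": 0, "az": -0.1208, "claw": 1}, {"x": 0, "y": 0, "z": 0, "ax": 0, "ay": 0, "az": -0.1208, "claw": 1}, {"x": 0, "y": 0, "z": 0, "ax": 0, "ay": 0, "az": -0.1208, "claw": 1}, {"x": 0, "y": 0, "z": 0, "ax": 0, "ay": 0, "az": -0.1208, "claw": 1}, {"x": 0, "y": 0, "z": 0, "ax": 0, "ay": 0, "az": -0.1208, "claw": 1}])

```text
t: 6.43
ee_pos: [0.4354, 0.0122, 0.3059]
orientation: [1.572, 2.315, 0.341]
contact_force: [-0.8, -0.9, -0.1]
finger_gap: 0.0852
gripper_force: 0.0
```

carry_out(rows=[{"x": 0, "y": 0, "z": 0, "ax": 0, "ay": 0, "az": -0.1208, "claw": 1}, {"x": 0, "y": 0, "z": 0, "ax": 0, "ay": 0, "az": -0.1208, "claw": 1}, {"x": 0, "y": 0, "z": 0, "ax": 0, "ay": 0, "az": -0.1208, "claw": 1}, {"x": 0, "y": 0, "z": 0, "ax": 0, "ay": 0, "az": -0.1208, "claw": 1}, {"x": 0, "y": 0, "z": 0, "ax": 0, "ay": 0, "az": -0.1208, "claw": 1}, {"x": 0, "y": 0, "z": 0, "ax": 0, "ay": 0, "az": -0.1208, "claw": 1}, {"x": 0, "y": 0, "z": 0, "ax": 0, "ay": 0, "az": -0.1208, "claw": 1}, {"x": 0, "y": 0, "z": 0, "ax": 0, "ay": 0, "az": -0.1208, "claw": 1}])

```text
t: 7.1
ee_pos: [0.4354, 0.0121, 0.3059]
orientation: [0.31, 2.725, 0.087]
contact_force: [0.8, 0.7, 0.8]
finger_gap: 0.0853
gripper_force: 0.0
```

carry_out(rows=[{"x": 0, "y": 0, "z": 0, "ax": 0, "ay": 0, "az": -0.1208, "claw": 1}, {"x": 0, "y": 0, "z": 0, "ax": 0, "ay": 0, "az": -0.1208, "claw": 1}, {"x": 0, "y": 0, "z": 0, "ax": 0, "ay": 0, "az": 0, "claw": 1}, {"x": 0, "y": 0, "z": 0, "ax": 0, "ay": 0, "az": 0, "claw": 1}])

```text
t: 7.43
ee_pos: [0.4354, 0.0122, 0.3059]
orientation: [-0.008, 2.739, 0.022]
contact_force: [0.6, 0.1, -0.3]
finger_gap: 0.0854
gripper_force: 0.0
```

```bash
cat >> h.py <<'E'
def ori(lean,yaw):
    a=np.radians(lean); c,s=np.cos(a),np.sin(a)
    return R.from_euler('z',yaw).as_matrix()@np.array([[-c,0,s],[0,1,0],[-s,0,-c]])
def show(A): M=A[:3,:3]; return 'grasp',np.round(A[:3,3]+.155*M[:,2],4),'lean',round(float(np.degrees(np.arcsin(-M[2,0]))),2),'yaw',round(float(np.arctan2(-M[0,1],M[1,1])),4),'roll',round(float(np.degrees(np.arcsin(M[2,1]))),2)
def st():
    s=r.sense(); A=now(); print(round(s['t'],2),s['qpos'].round(3),show(A),'F',np.round(s['contact_force'],1),'gap',round(s['finger_gap'],4)); return A
E
python3 - <<'E'
from h import *
A=st()
B=plan(A,[.53,.012,.114],29,0,5); B=plan(B,[.603,.012,.114],33,0,7)
E
```

```text
7.43 [ 1.099  0.184 -1.262  2.115  0.375  0.594  1.182] ('grasp', array([0.4961, 0.0148, 0.1633]), 'lean', 23.06, 'yaw', 0.0088, 'roll', 0.84) F [ 0.6  0.1 -0.3] gap 0.0854
rows 5 shift [ 0.0013 -0.0001  0.0119] turn [ 0.0034 -0.0207  0.0003]
rows 7 shift [-0.0074  0.      0.0053] turn [ 0.   -0.01  0.  ]
```

carry_out(rows=[{"x": 0.0013, "y": -0.0001, "z": 0.0119, "ax": 0.0034, "ay": -0.0207, "az": 0.0003, "claw": 1}, {"x": 0.0013, "y": -0.0001, "z": 0.0119, "ax": 0.0034, "ay": -0.0207, "az": 0.0003, "claw": 1}, {"x": 0.0013, "y": -0.0001, "z": 0.0119, "ax": 0.0034, "ay": -0.0207, "az": 0.0003, "claw": 1}, {"x": 0.0013, "y": -0.0001, "z": 0.0119, "ax": 0.0034, "ay": -0.0207, "az": 0.0003, "claw": 1}, {"x": 0.0013, "y": -0.0001, "z": 0.0119, "ax": 0.0034, "ay": -0.0207, "az": 0.0003, "claw": 1}, {"x": 0, "y": 0, "z": 0, "ax": 0, "ay": 0, "az": 0, "claw": 1}, {"x": 0, "y": 0, "z": 0, "ax": 0, "ay": 0, "az": 0, "claw": 1}])

```text
t: 8.02
ee_pos: [0.4548, 0.0127, 0.2491]
orientation: [-0.004, 2.637, 0.0]
contact_force: [0.1, 0.3, 0.0]
finger_gap: 0.0854
gripper_force: 0.0
```

Run:
```python
from h import *
A=st(); B=plan(A,[.603,.0125,.114],32,0,7)
```

```text
8.02 [ 0.73   0.259 -0.908  2.197  0.779  0.367  0.787] ('grasp', array([0.5296, 0.0128, 0.1133]), 'lean', 28.89, 'yaw', 0.0028, 'roll', -0.03) F [0.1 0.3 0. ] gap 0.0854
rows 7 shift [-0.0079 -0.      0.0052] turn [ 0.0001 -0.0078  0.0004]
```

carry_out(rows=[{"x": -0.0079, "y": 0, "z": 0.006, "ax": 0, "ay": -0.0078, "az": 0.0004, "claw": 1}, {"x": -0.0079, "y": 0, "z": 0.006, "ax": 0, "ay": -0.0078, "az": 0.0004, "claw": 1}, {"x": -0.0079, "y": 0, "z": 0.006, "ax": 0, "ay": -0.0078, "az": 0.0004, "claw": 1}, {"x": -0.0079, "y": 0, "z": 0.006, "ax": 0, "ay": -0.0078, "az": 0.0004, "claw": 1}, {"x": -0.0079, "y": 0, "z": 0.006, "ax": 0, "ay": -0.0078, "az": 0.0004, "claw": 1}, {"x": -0.0079, "y": 0, "z": 0.006, "ax": 0, "ay": -0.0078, "az": 0.0004, "claw": 1}, {"x": -0.0079, "y": 0, "z": 0.006, "ax": 0, "ay": -0.0078, "az": 0.0004, "claw": 1}, {"x": 0, "y": 0, "z": 0, "ax": 0, "ay": 0, "az": 0, "claw": 1}])

```text
t: 8.68
ee_pos: [0.5258, 0.012, 0.242]
orientation: [0.002, 2.578, 0.002]
contact_force: [0.5, 0.8, 0.2]
finger_gap: 0.0855
gripper_force: 0.0
```

Run:
```python
from h import *
A=st()
im=r.snapshot('scene'); cv2.imwrite('pics/s2.png',cv2.resize(im[150:300,230:380,::-1],None,fx=4,fy=4,interpolation=cv2.INTER_CUBIC))
```

```text
8.68 [ 0.551  0.379 -0.742  2.067  0.98   0.357  0.628] ('grasp', array([0.6086, 0.0122, 0.1109]), 'lean', 32.27, 'yaw', -0.0008, 'roll', 0.08) F [0.5 0.8 0.2] gap 0.0855
```

View pics/s2.png

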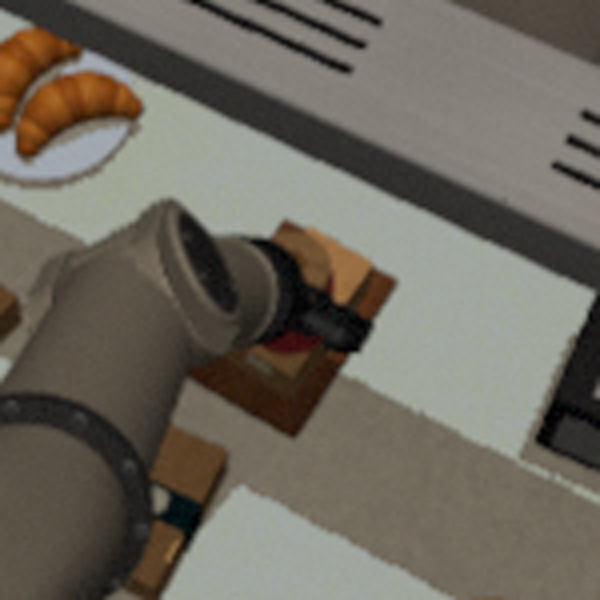

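The gripper straddles the jar (crop (310,300)) with no contact force; closing now.

carry_out(rows=[{"x": 0, "y": 0, "z": 0, "ax": 0, "ay": 0, "az": 0, "claw": 0.85}, {"x": 0, "y": 0, "z": 0, "ax": 0, "ay": 0, "az": 0, "claw": 0.78}, {"x": 0, "y": 0, "z": 0, "ax": 0, "ay": 0, "az": 0, "claw": 0.74}, {"x": 0, "y": 0, "z": 0, "ax": 0, "ay": 0, "az": 0, "claw": 0.5}, {"x": 0, "y": 0, "z": 0, "ax": 0, "ay": 0, "az": 0, "claw": 0.3}, {"x": 0, "y": 0, "z": 0, "ax": 0, "ay": 0, "az": 0, "claw": 0}, {"x": 0, "y": 0, "z": 0, "ax": 0, "ay": 0, "az": 0, "claw": 0}])

```text
t: 9.32
ee_pos: [0.5239, 0.013, 0.2416]
orientation: [-0.002, 2.58, 0.001]
contact_force: [-3.6, 1.6, 6.1]
finger_gap: 0.0627
gripper_force: 66.1
```

Run:
```python
from h import *
A=st(); print(r.sense()['gripper_force'])
P=now()[:3,3]; 
# lift 25 straight up, back out
g=np.array(show(A)[1]); y=show(A)[3],show(A)[5]
B=plan(A,g+[0,0,.025],y[0],y[1],3); C=plan(B,[.50,.0,.15],y[0],0,5); D=plan(C,[.467,-.248,.15],28,-.45,10); print(B[:3,3],C[:3,3],D[:3,3])
```

```text
9.32 [ 0.551  0.377 -0.743  2.071  0.98   0.357  0.628] ('grasp', array([0.6064, 0.0132, 0.1103]), 'lean', 32.17, 'yaw', 0.0016, 'roll', 0.02) F [-3.6  1.6  6.1] gap 0.0627
66.14843132905662
rows 3 shift [-0.0044  0.     -0.007 ] turn [ 0.0001 -0.     -0.0001]
rows 5 shift [ 0.0164 -0.0026 -0.0138] turn [ 0.0002 -0.      0.0003]
rows 10 shift [-0.0027 -0.0217  0.0009] turn [0.0226 0.0072 0.0389]
[0.52387297 0.01306796 0.26650317] [0.41747286 0.         0.28120317] [ 0.40147618 -0.21634839  0.28685688]
```

Run:
```python
from h import *; from kin import *
np.set_printoptions(precision=3,suppress=True)
A=st(); q=r.sense()['qpos']; L=32.17
B=plan(A,[.6064,.0132,.132],L,.0016,3); P=B
for gp,yaw,n in [([.54,-.03,.145],-.1,3),([.50,-.14,.145],-.25,4),([.467,-.248,.13],-.3,4),([.467,-.248,.066],-.3,4)]:
    P=plan(P,gp,L,yaw,n); x=ik(P,q,.003); q=x[0]; print('   ',q,round(x[1],4))
```

```text
9.32 [ 0.551  0.377 -0.743  2.071  0.98   0.357  0.628] ('grasp', array([0.606, 0.013, 0.11 ]), 'lean', 32.17, 'yaw', 0.0016, 'roll', 0.02) F [-3.6  1.6  6.1] gap 0.0627
rows 3 shift [-0.004  0.    -0.006] turn [ 0. -0. -0.]
rows 3 shift [ 0.016 -0.012 -0.015] turn [0.018 0.    0.029]
    [ 0.838  0.205 -0.926  2.178  0.696  0.346  0.842] 0.0001
rows 4 shift [ 0.005 -0.026 -0.003] turn [0.02  0.    0.032]
    [ 1.231  0.168 -1.053  2.225  0.506  0.302  1.105] 0.0001
rows 4 shift [ 0.003 -0.027  0.003] turn [0.007 0.    0.011]
    [ 1.563  0.303 -1.132  2.205  0.525  0.282  1.334] 0.0001
rows 4 shift [ 0.009 -0.     0.013] turn [ 0. -0.  0.]
    [ 1.4    0.49  -0.999  2.261  1.45   0.25   0.476] 0.0004
```

carry_out(rows=[{"x": -0.0044, "y": 0, "z": -0.007, "ax": 0, "ay": 0, "az": 0, "claw": 0}, {"x": -0.0044, "y": 0, "z": -0.007, "ax": 0, "ay": 0, "az": 0, "claw": 0}, {"x": -0.0044, "y": 0, "z": -0.007, "ax": 0, "ay": 0, "az": 0, "claw": 0}, {"x": 0, "y": 0, "z": 0, "ax": 0, "ay": 0, "az": 0, "claw": 0}])

```text
t: 9.65
ee_pos: [0.5236, 0.0115, 0.2658]
orientation: [0.002, 2.582, -0.001]
contact_force: [0.6, 0.9, -3.7]
finger_gap: 0.0624
gripper_force: 66.8
```

Run:
```python
from h import *; from kin import *
np.set_printoptions(precision=3,suppress=True)
A=st(); q0=r.sense()['qpos']; L=32.1
for ye in (.3,.15,0,-.15,-.3):
  q=q0; print(ye)
  for f,gp in [(.3,[.54,-.03,.145]),(.65,[.51,-.14,.145]),(1,[.476,-.248,.13]),(1,[.476,-.248,.095]),(1,[.476,-.248,.064])]:
    P=at(gp,L,ye*f); x=ik(P,q,.002); q=x[0]; print('   ',q,round(x[1],4))
```

```text
9.65 [ 0.633  0.352 -0.835  2.046  0.87   0.41   0.739] ('grasp', array([0.606, 0.011, 0.134]), 'lean', 32.04, 'yaw', -0.0015, 'roll', -0.02) F [ 0.6  0.9 -3.7] gap 0.0624
0.3
    [ 1.17   0.321 -1.22   2.17   0.651  0.353  1.16 ] 0.0001
    [ 1.523  0.384 -1.22   2.132  0.101  0.402  2.1  ] 0.0001
    [ 1.734  0.606 -1.22   2.016  0.187  0.565  2.411] 0.0
    [ 1.67   0.655 -1.137  2.038  0.231  0.488  2.407] 0.0
    [ 1.615  0.7   -1.064  2.052  0.269  0.42   2.406] 0.0
0.15
    [ 1.136  0.306 -1.203  2.175  0.71   0.358  1.042] 0.0
    [ 1.498  0.343 -1.22   2.157  0.176  0.36   1.903] 0.0001
    [ 1.728  0.538 -1.22   2.074  0.213  0.468  2.217] 0.0
    [ 1.644  0.584 -1.118  2.097  0.261  0.384  2.206] 0.0
    [ 1.572  0.628 -1.026  2.112  0.3    0.31   2.198] 0.0
0
    [ 1.052  0.263 -1.119  2.177  0.681  0.346  1.001] 0.0
    [ 1.463  0.307 -1.22   2.177  0.305  0.332  1.65 ] 0.0001
    [ 1.704  0.472 -1.22   2.123  0.301  0.387  1.951] 0.0
    [ 1.591  0.512 -1.086  2.147  0.355  0.295  1.926] 0.0
    [ 1.555  0.607 -1.064  2.166  0.707  0.25   1.621] 0.0001
-0.15
    [ 0.955  0.23  -1.028  2.177  0.67   0.341  0.945] 0.0
    [ 1.42   0.281 -1.22   2.193  0.485  0.324  1.344] 0.0001
    [ 1.66   0.416 -1.22   2.162  0.491  0.335  1.573] 0.0
    [ 1.531  0.463 -1.079  2.189  0.675  0.25   1.414] 0.0
    [ 1.5    0.575 -1.069  2.213  1.183  0.25   0.955] 0.0001
-0.3
    [ 0.859  0.208 -0.944  2.177  0.685  0.346  0.866] 0.0
    [ 1.297  0.225 -1.124  2.201  0.55   0.318  1.141] 0.0
    [ 1.524  0.318 -1.112  2.188  0.574  0.294  1.278] 0.0
    [ 1.423  0.409 -1.027  2.219  1.004  0.25   0.878] 0.0001
    [ 1.355  0.496 -0.965  2.244  1.454  0.25   0.461] 0.0001
```

Run:
```python
from h import *
A=now(); L=32.04
P=plan(A,[.54,-.03,.145],L,-.05,4);P=plan(P,[.51,-.14,.145],L,.05,4);P=plan(P,[.473,-.248,.12],L,.2,5)
```

```text
rows 4 shift [ 0.0124 -0.0097 -0.0109] turn [0.0064 0.     0.0103]
rows 4 shift [ 0.006  -0.0297 -0.0038] turn [-0.0133  0.     -0.0212]
rows 5 shift [ 0.0109 -0.0231 -0.0009] turn [-0.0159 -0.     -0.0254]
```

carry_out(rows=[{"x": 0.0124, "y": -0.0097, "z": -0.0109, "ax": 0.0064, "ay": 0, "az": 0.0103, "claw": 0}, {"x": 0.0124, "y": -0.0097, "z": -0.0109, "ax": 0.0064, "ay": 0, "az": 0.0103, "claw": 0}, {"x": 0.0124, "y": -0.0097, "z": -0.0109, "ax": 0.0064, "ay": 0, "az": 0.0103, "claw": 0}, {"x": 0.0124, "y": -0.0097, "z": -0.0109, "ax": 0.0064, "ay": 0, "az": 0.0103, "claw": 0}, {"x": 0.006, "y": -0.0297, "z": -0.0038, "ax": -0.0133, "ay": 0, "az": -0.0212, "claw": 0}, {"x": 0.006, "y": -0.0297, "z": -0.0038, "ax": -0.0133, "ay": 0, "az": -0.0212, "claw": 0}, {"x": 0.006, "y": -0.0297, "z": -0.0038, "ax": -0.0133, "ay": 0, "az": -0.0212, "claw": 0}, {"x": 0.006, "y": -0.0297, "z": -0.0038, "ax": -0.0133, "ay": 0, "az": -0.0212, "claw": 0}])

```text
t: 10.32
ee_pos: [0.4278, -0.1386, 0.2748]
orientation: [-0.059, 2.586, 0.018]
contact_force: [0.3, -0.7, -4.6]
finger_gap: 0.0626
gripper_force: 68.0
```

carry_out(rows=[{"x": 0.0109, "y": -0.0231, "z": -0.0009, "ax": -0.0159, "ay": 0, "az": -0.0254, "claw": 0}, {"x": 0.0109, "y": -0.0231, "z": -0.0009, "ax": -0.0159, "ay": 0, "az": -0.0254, "claw": 0}, {"x": 0.0109, "y": -0.0231, "z": -0.0009, "ax": -0.0159, "ay": 0, "az": -0.0254, "claw": 0}, {"x": 0.0109, "y": -0.0231, "z": -0.0009, "ax": -0.0159, "ay": 0, "az": -0.0254, "claw": 0}, {"x": 0.0109, "y": -0.0231, "z": -0.0009, "ax": -0.0159, "ay": 0, "az": -0.0254, "claw": 0}, {"x": 0, "y": 0, "z": 0, "ax": 0, "ay": 0, "az": 0, "claw": 0}, {"x": 0, "y": 0, "z": 0, "ax": 0, "ay": 0, "az": 0, "claw": 0}])

```text
t: 10.9
ee_pos: [0.3923, -0.2591, 0.2493]
orientation: [-0.244, 2.575, 0.075]
contact_force: [0.4, 0.7, -3.2]
finger_gap: 0.0625
gripper_force: 68.1
```

Run:
```python
from h import *
A=st(); s=show(A)
r.snapshot('scene'); d=r.regions_of('jar','scene')[0]; print(d['p'],fitjar('scene',np.array(d['mask']),s[1][2]-.053,s[1][:2]))
r.snapshot('top'); d=r.regions_of('jar','top')[0]; print(d['p'],fitjar('top',np.array(d['mask']),s[1][2]-.053,s[1][:2]))
for n in('top','scene'):
  for d in r.mark_of('jar',n)[:1]: print(d['p'],w(n,d['point']))
  m=r.mark_of('mat',n); print([w(n,d['point']) for d in m[:1]])
g=[.473,-.248,.070]; B=plan(A,g,32.0,.2,4)
```

```text
10.9 [ 1.702  0.555 -1.248  2.097  0.301  0.449  2.132] ('grasp', array([ 0.4727, -0.2431,  0.1177]), 'lean', 31.89, 'yaw', 0.19, 'roll', 0.23) F [ 0.4  0.7 -3.2] gap 0.0625
0.76 (array([ 0.47336847, -0.24356335]), np.float64(341.97222222222223), np.int64(210))
0.55 (array([ 0.47631967, -0.24000755]), np.float64(206.66666666666666), np.int64(503))
0.75 [ 0.47424563 -0.24148281  0.06824017]
[array([ 0.46720896, -0.25142784, -0.00282896])]
0.74 [ 0.46828346 -0.24686327  0.06159465]
[array([ 0.46992058, -0.25287288,  0.00216314])]
rows 4 shift [ 0.0065 -0.0013  0.01  ] turn [-0.0005 -0.0005 -0.0027]
```

Run:
```python
from h import *
A=now(); B=plan(A,[.468,-.249,.067],32.04,.2,5); plan(B,[.468,-.249,.0585],32.04,.2,6)
```

```text
rows 5 shift [ 0.0071 -0.0016  0.0081] turn [-0.0003 -0.0001 -0.0004]
rows 6 shift [0.0008 0.     0.0012] turn [-0. -0.  0.]
```

carry_out(rows=[{"x": 0.0071, "y": -0.0016, "z": 0.0081, "ax": -0.0003, "ay": -0.0001, "az": -0.0004, "claw": 0}, {"x": 0.0071, "y": -0.0016, "z": 0.0081, "ax": -0.0003, "ay": -0.0001, "az": -0.0004, "claw": 0}, {"x": 0.0071, "y": -0.0016, "z": 0.0081, "ax": -0.0003, "ay": -0.0001, "az": -0.0004, "claw": 0}, {"x": 0.0071, "y": -0.0016, "z": 0.0081, "ax": -0.0003, "ay": -0.0001, "az": -0.0004, "claw": 0}, {"x": 0.0071, "y": -0.0016, "z": 0.0081, "ax": -0.0003, "ay": -0.0001, "az": -0.0004, "claw": 0}, {"x": 0, "y": 0, "z": 0, "ax": 0, "ay": 0, "az": 0, "claw": 0}, {"x": 0, "y": 0, "z": 0, "ax": 0, "ay": 0, "az": 0, "claw": 0}])

```text
t: 11.88
ee_pos: [0.3872, -0.2659, 0.1979]
orientation: [-0.256, 2.571, 0.075]
contact_force: [0.4, 0.7, -4.3]
finger_gap: 0.062
gripper_force: 68.1
```

carry_out(rows=[{"x": 0.0008, "y": 0, "z": 0.0012, "ax": 0, "ay": 0, "az": 0, "claw": 0}, {"x": 0.0008, "y": 0, "z": 0.0012, "ax": 0, "ay": 0, "az": 0, "claw": 0}, {"x": 0.0008, "y": 0, "z": 0.0012, "ax": 0, "ay": 0, "az": 0, "claw": 0}, {"x": 0.0005, "y": 0, "z": 0.0008, "ax": 0, "ay": 0, "az": 0, "claw": 0}, {"x": 0, "y": 0, "z": 0, "ax": 0, "ay": 0, "az": 0, "claw": 0}])

```text
t: 12.3
ee_pos: [0.3871, -0.2661, 0.1927]
orientation: [-0.256, 2.571, 0.074]
contact_force: [0.6, 0.0, -3.7]
finger_gap: 0.0623
gripper_force: 68.1
```

Run:
```python
from h import *
A=st()
```

```text
12.3 [ 1.604  0.625 -1.096  2.142  0.382  0.319  2.132] ('grasp', array([ 0.4678, -0.2498,  0.0614]), 'lean', 32.07, 'yaw', 0.1985, 'roll', 0.03) F [ 0.6  0.  -3.7] gap 0.0623
```

Nearly down; creep until contact.

carry_out(rows=[{"x": 0.0006, "y": 0, "z": 0.001, "ax": 0, "ay": 0, "az": 0, "claw": 0}, {"x": 0.0006, "y": 0, "z": 0.001, "ax": 0, "ay": 0, "az": 0, "claw": 0}, {"x": 0, "y": 0, "z": 0, "ax": 0, "ay": 0, "az": 0, "claw": 0}, {"x": 0, "y": 0, "z": 0, "ax": 0, "ay": 0, "az": 0, "claw": 0}])

```text
t: 12.63
ee_pos: [0.3875, -0.2662, 0.1907]
orientation: [-0.256, 2.57, 0.074]
contact_force: [0.3, 0.5, -2.5]
finger_gap: 0.0624
gripper_force: 68.1
```

carry_out(rows=[{"x": 0.0005, "y": 0, "z": 0.0008, "ax": 0, "ay": 0, "az": 0, "claw": 0}, {"x": 0, "y": 0, "z": 0, "ax": 0, "ay": 0, "az": 0, "claw": 0}, {"x": 0, "y": 0, "z": 0, "ax": 0, "ay": 0, "az": 0, "claw": 0}])

```text
t: 12.88
ee_pos: [0.3879, -0.2661, 0.1905]
orientation: [-0.257, 2.569, 0.073]
contact_force: [-5.2, 0.8, 8.2]
finger_gap: 0.0623
gripper_force: 69.3
```

carry_out(rows=[{"x": 0, "y": 0, "z": 0, "ax": 0, "ay": 0, "az": 0, "claw": 0.78}, {"x": 0, "y": 0, "z": 0, "ax": 0, "ay": 0, "az": 0, "claw": 0.9}, {"x": 0, "y": 0, "z": 0, "ax": 0, "ay": 0, "az": 0, "claw": 1}, {"x": 0, "y": 0, "z": 0, "ax": 0, "ay": 0, "az": 0, "claw": 1}, {"x": 0, "y": 0, "z": 0, "ax": 0, "ay": 0, "az": 0, "claw": 1}])

```text
t: 13.3
ee_pos: [0.3873, -0.2663, 0.1895]
orientation: [-0.255, 2.571, 0.074]
contact_force: [0.7, -0.5, -0.8]
finger_gap: 0.0854
gripper_force: 0.0
```

carry_out(rows=[{"x": 0, "y": 0, "z": -0.015, "ax": 0, "ay": 0, "az": 0, "claw": 1}, {"x": 0, "y": 0, "z": -0.02, "ax": 0, "ay": 0, "az": 0, "claw": 1}, {"x": -0.01, "y": 0, "z": -0.025, "ax": 0, "ay": 0.04, "az": 0, "claw": 1}, {"x": -0.01, "y": 0, "z": -0.025, "ax": 0, "ay": 0.04, "az": 0, "claw": 1}, {"x": -0.01, "y": 0, "z": -0.025, "ax": 0, "ay": 0.04, "az": 0, "claw": 1}, {"x": 0, "y": 0, "z": 0, "ax": 0, "ay": 0, "az": 0, "claw": 1}])

```text
t: 13.8
ee_pos: [0.3607, -0.2729, 0.3043]
orientation: [-0.269, 2.686, 0.047]
contact_force: [1.8, -0.3, 0.4]
finger_gap: 0.0853
gripper_force: 0.0
```

Run:
```python
from h import *
np.set_printoptions(precision=4,suppress=True)
A=st()
im=r.snapshot('scene'); cv2.imwrite('pics/s3.png',cv2.resize(im[180:360,190:400,::-1],None,fx=3,fy=3,interpolation=cv2.INTER_CUBIC))
d=r.regions_of('jar','scene')[0]; print('jar',d['p'],fitjar('scene',np.array(d['mask']),.006,[.468,-.249]))
d=r.regions_of('first_box','scene')[0]; m=np.array(d['mask']); print('first',d['p'],fit([('scene',m)],.012,[.62,.015]))
for d in r.regions_of('box_a','scene')[:3]:
    m=np.array(d['mask']); ys,xs=np.where(m); g=ray('scene',[xs.mean(),ys.mean()],.03)[0]; print('box',d['p'],fit([('scene',m)],0,g[:2]))
```

```text
13.8 [ 1.81   0.358 -1.252  2.031  0.038  0.677  2.378] ('grasp', array([ 0.4261, -0.2612,  0.1643]), 'lean', 25.4, 'yaw', 0.1977, 'roll', -0.57) F [ 1.8 -0.3  0.4] gap 0.0853
jar 0.73 (array([ 0.4684, -0.2514]), np.float64(262.55555555555554), np.int64(165))
first 0.58 [  0.6305   0.0149   0.0025  45.6389 852.    ]
box 0.75 [  0.4349   0.0241   0.1028  49.8611 944.    ]
box 0.7 [  0.4633   0.2487  -0.107   48.6389 909.    ]
```

View pics/s3.png

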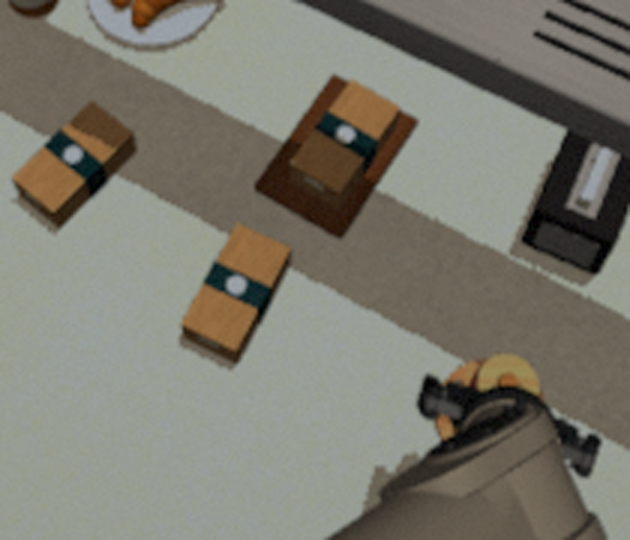

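Jar stands on the mat (lid at crop (508,385)); the first box is fully in view, unmoved. Refining box poses with averaged pictures.

```bash
cat >> h.py <<'E'
def gradim(n,k=6):
    im=np.mean([r.snapshot(n).astype(np.float32) for _ in range(k)],0); im=cv2.GaussianBlur(im,(0,0),.8)
    return np.max(np.hypot(cv2.Sobel(im,cv2.CV_32F,1,0),cv2.Sobel(im,cv2.CV_32F,0,1)).reshape(420,560,3),2)
def gfit(n,G,z,g,h=.045,full=True,edges=None):
    """refine (x,y,yaw) by gradient along the lid edges (corners 0..3: near-right, near-left, far-left, far-right)"""
    c=np.array([[-.06,-.031],[-.06,.031],[.06,.031],[.06,-.031]]); t=np.linspace(.06,.94,60)[:,None]
    E=[(c[i],c[(i+1)%4],h) for i in range(4)] + ([(c[0],c[1],0.),(c[3],c[0],0.)] if full else [])
    if edges is not None: E=[E[i] for i in edges]
    def cost(p):
        C,S=np.cos(p[2]),np.sin(p[2]); s=0
        for a,b,hh in E:
            q=a*(1-t)+b*t; P=np.c_[q[:,0]*C-q[:,1]*S+p[0]/10,q[:,0]*S+q[:,1]*C+p[1]/10,np.full(60,z+hh)]
            uv=proj(n,P).astype(np.float32); s+=np.sqrt(cv2.remap(G,uv[:,0].copy(),uv[:,1].copy(),cv2.INTER_CUBIC).clip(0)).mean()
        return -s
    best=None
    for dy in (-.06,0,.06):
        x=np.array([g[0]*10,g[1]*10,g[2]+dy]); q=minimize(cost,x,method='Nelder-Mead',options=dict(initial_simplex=np.vstack([x,x+[.04,0,0],x+[0,.04,0],x+[0,0,.06]]),xatol=1e-4,fatol=1e-4))
        if best is None or q.fun<best.fun: best=q
    return np.r_[best.x[:2]/10,best.x[2],best.fun]
E
python3 - <<'E'
from h import *
np.set_printoptions(precision=4,suppress=True)
G=gradim('scene'); H=gradim('top')
for nm,z,g in[('first',.012,[.6305,.0145,-.01]),('A',0,[.434,.024,.10]),('B',0,[.462,.248,-.125])]:
    print(nm,gfit('scene',G,z,g),gfit('scene',G,z,g,full=False), '' if nm=='first' else gfit('top',H,z,g,full=False))
for k in range(3):
    r.snapshot('scene')
    d=r.regions_of('first_box','scene')[0]; m=np.array(d['mask']); print('first',d['p'],fit([('scene',m)],.012,[.63,.015]))
    for d in r.regions_of('box_a','scene')[:2]:
        m=np.array(d['mask']); ys,xs=np.where(m); g=ray('scene',[xs.mean(),ys.mean()],.03)[0]; print('box',d['p'],fit([('scene',m)],0,g[:2]))
E
```

```text
Traceback (most recent call last):
  File "h.py", line 85, in gfit
    x=np.array([g[0]*10,g[1]*10,g[2]+dy]); q=minimize(cost,x,method='Nelder-Mead',options=dict(initial_simplex=np.vstack([x,x+[.04,0,0],x+[0,.04,0],x+[0,0,.06]]),xatol=1e-4,fatol=1e-4))
                                             ~~~~~~~~^^^^^^^^^^^^^^^^^^^^^^^^^^^^^^^^^^^^^^^^^^^^^^^^^^^^^^^^^^^^^^^^^^^^^^^^^^^^^^^^^^^^^^^^^^^^^^^^^^^^^^^^^^^^^^^^^^^^^^^^^^^^^^^^^^^^
  File "h.py", line 81, in cost
    uv=proj(n,P).astype(np.float32); s+=np.sqrt(cv2.remap(G,uv[:,0].copy(),uv[:,1].copy(),cv2.INTER_CUBIC).clip(0)).mean()
       ~~~~^^^^^
  File "h.py", line 10, in proj
    K,M,t=cam(n); q=(M@np.atleast_2d(P).T).T+t; q=q@K.T; return q[:,:2]/q[:,2:]
          ~~~^^^
  File "h.py", line 5, in cam
    c=r.camera_params(n); M=cv2.Rodrigues(np.array(c['rvec'],float))[0]
ValueError: time passes only in moves, steps and waits
```

```bash
sed -i 's/^def cam(n):/import functools\n@functools.lru_cache\ndef cam(n):/' h.py
cat > meas.py <<'E'
from h import *
np.set_printoptions(precision=4,suppress=True)
G=gradim('scene'); H=gradim('top'); np.savez('g.npz',G=G,H=H)
for nm,z,g in[('first',.012,[.6305,.0145,-.01]),('A',0,[.434,.024,.10]),('B',0,[.462,.248,-.125])]:
    print(nm,gfit('scene',G,z,g),gfit('scene',G,z,g,full=False), '' if nm=='first' else gfit('top',H,z,g,full=False))
for k in range(3):
    r.snapshot('scene')
    d=r.regions_of('first_box','scene')[0]; m=np.array(d['mask']); print('first',d['p'],fit([('scene',m)],.012,[.63,.015]))
    for d in r.regions_of('box_a','scene')[:2]:
        m=np.array(d['mask']); ys,xs=np.where(m); g=ray('scene',[xs.mean(),ys.mean()],.03)[0]; print('box',d['p'],fit([('scene',m)],0,g[:2]))
E
python3 meas.py
```

```text
first [  0.6289   0.0156  -0.0279 -62.923 ] [  0.6285   0.0156  -0.0281 -48.5972] 
A [  0.4326   0.0241   0.1041 -87.4871] [  0.4325   0.0242   0.1013 -55.36  ] [  0.4292   0.0248   0.1029 -52.1939]
B [  0.4609   0.2481  -0.1314 -86.4295] [  0.461    0.2475  -0.1322 -55.3572] [  0.461    0.2488  -0.1337 -48.8851]
first 0.62 [  0.6312   0.0155  -0.0241  35.4444 868.    ]
box 0.75 [  0.435    0.0239   0.1005  37.8611 964.    ]
box 0.56 [  0.4624   0.2477  -0.1309  55.25   897.    ]
first 0.72 [  0.6318   0.0158  -0.0236  34.1667 870.    ]
box 0.86 [   0.4355    0.0243    0.098    50.1944 1004.    ]
box 0.7 [  0.4631   0.2454  -0.1043  59.3333 894.    ]
first 0.87 [  0.6311   0.0154  -0.0402  44.0278 860.    ]
box 0.81 [  0.4352   0.0246   0.1237  54.2778 952.    ]
box 0.67 [  0.4615   0.2475  -0.1456  42.2778 962.    ]
```

```bash
cat > path.py <<'E'
from h import *; from kin import *
np.set_printoptions(precision=3,suppress=True)
def follow(q,A,wps,reg=.002,pr=True):
    P=A
    for gp,lean,yaw,n in wps:
        Bm=at(gp,lean,yaw); E=expm(np.real(logm(np.linalg.inv(P)@Bm))/n); w_=0
        for i in range(n):
            P=P@E; q,e=ik(P,q,reg); w_=max(w_,e)
        if pr: print('  ',gp,lean,yaw,q,'err',round(w_,4))
        P=Bm
    return q
if __name__=='__main__':
    A=now(); q=r.sense()['qpos']
    for L in (24,26,28):
        print(L); follow(q,A,[([.44,-.12,.16],25,.1,5),([.45,.024,.13],L,.1,6),([.4325,.0242,.10],L,.102,4),([.4325,.0242,.06],L,.102,4),([.4325,.0242,.028],L,.102,4),([.4325,.0242,.08],L,.102,4),([.53,.02,.13],L,0,4),([.6287,.0156,.10],L,-.028,5),([.6287,.0156,.085],L,-.028,3)])
    print('B'); q2=np.array([.5,.38,-.7,2.0,1,.4,.6])
    for L in (32,34): follow(q2,at([.6287,.0156,.14],30,-.028),[([.52,.02,.16],28,0,4),([.48,.15,.12],30,-.05,5),([.461,.248,.10],L,-.132,5),([.461,.248,.028],L,-.132,5),([.461,.248,.1],L,-.132,5),([.51,.15,.17],L,-.1,5),([.53,.02,.17],L,-.03,5),([.6287,.0156,.15],L,-.028,5),([.6287,.0156,.13],L,-.028,3)])
E
python3 path.py
```

```text
24
   [0.44, -0.12, 0.16] 25 0.1 [ 1.638  0.007 -1.22   2.204 -0.391  0.591  2.381] err 0.0
   [0.45, 0.024, 0.13] 24 0.1 [ 1.09   0.067 -1.18   2.264  0.099  0.435  1.516] err 0.0
   [0.4325, 0.0242, 0.1] 24 0.102 [ 0.953  0.124 -1.068  2.331  0.28   0.342  1.342] err 0.0
   [0.4325, 0.0242, 0.06] 24 0.102 [ 0.699  0.248 -0.847  2.367  0.758  0.25   0.877] err 0.0001
   [0.4325, 0.0242, 0.028] 24 0.102 [ 0.634  0.371 -0.805  2.394  1.366  0.25   0.29 ] err 0.0
   [0.4325, 0.0242, 0.08] 24 0.102 [ 1.029  0.286 -1.22   2.354  0.827  0.364  0.821] err 0.0
   [0.53, 0.02, 0.13] 24 0 [ 0.917  0.382 -1.181  2.092  0.78   0.597  0.82 ] err 0.0
   [0.6287, 0.0156, 0.1] 24 -0.028 [ 0.672  0.593 -0.972  1.877  0.948  0.66   0.735] err 0.0
   [0.6287, 0.0156, 0.085] 24 -0.028 [ 0.646  0.61  -0.938  1.887  0.983  0.634  0.701] err 0.0
26
   [0.44, -0.12, 0.16] 25 0.1 [ 1.638  0.007 -1.22   2.204 -0.391  0.591  2.381] err 0.0
   [0.45, 0.024, 0.13] 26 0.1 [ 1.129  0.038 -1.201  2.293  0.023  0.382  1.591] err 0.0001
   [0.4325, 0.0242, 0.1] 26 0.102 [ 0.958  0.105 -1.062  2.36   0.256  0.284  1.
[... 2370 characters left out ...]
01  0.242 -0.918  2.22   1.043  0.552  0.108] err 0.0
   [0.461, 0.248, 0.1] 34 -0.132 [-0.123  0.423 -0.851  2.155  1.307  0.831 -0.446] err 0.0
   [0.461, 0.248, 0.028] 34 -0.132 [-0.226  0.605 -0.741  2.184  1.573  0.843 -0.71 ] err 0.0
   [0.461, 0.248, 0.1] 34 -0.132 [-0.118  0.425 -0.856  2.155  1.309  0.834 -0.447] err 0.0
   [0.51, 0.15, 0.17] 34 -0.1 [ 0.311  0.167 -0.923  2.155  0.953  0.597  0.166] err 0.0
   [0.53, 0.02, 0.17] 34 -0.03 [ 0.811  0.092 -0.967  2.201  0.482  0.331  1.   ] err 0.0
   [0.6287, 0.0156, 0.15] 34 -0.028 [ 0.534  0.344 -0.73   1.998  0.824  0.388  0.753] err 0.0
   [0.6287, 0.0156, 0.13] 34 -0.028 [ 0.465  0.37  -0.654  2.014  0.908  0.346  0.666] err 0.0
```

Run:
```python
from h import *
A=now(); P=plan(A,[.45,-.12,.16],23,.1,6); plan(P,[.435,.0242,.11],24,.102,6)
```

```text
rows 6 shift [-0.0085  0.0232  0.0032] turn [0.0068 0.0064 0.0149]
rows 6 shift [0.0038 0.0241 0.0076] turn [-0.0001 -0.0029 -0.0003]
```

carry_out(rows=[{"x": -0.0085, "y": 0.0232, "z": 0.0032, "ax": 0.0068, "ay": 0.0064, "az": 0.0149, "claw": 1}, {"x": -0.0085, "y": 0.0232, "z": 0.0032, "ax": 0.0068, "ay": 0.0064, "az": 0.0149, "claw": 1}, {"x": -0.0085, "y": 0.0232, "z": 0.0032, "ax": 0.0068, "ay": 0.0064, "az": 0.0149, "claw": 1}, {"x": -0.0085, "y": 0.0232, "z": 0.0032, "ax": 0.0068, "ay": 0.0064, "az": 0.0149, "claw": 1}, {"x": -0.0085, "y": 0.0232, "z": 0.0032, "ax": 0.0068, "ay": 0.0064, "az": 0.0149, "claw": 1}, {"x": -0.0085, "y": 0.0232, "z": 0.0032, "ax": 0.0068, "ay": 0.0064, "az": 0.0149, "claw": 1}, {"x": 0, "y": 0, "z": 0, "ax": 0, "ay": 0, "az": 0, "claw": 1}])

```text
t: 16.23
ee_pos: [0.3907, -0.1207, 0.3028]
orientation: [-0.15, 2.737, 0.028]
contact_force: [0.6, -0.7, 0.3]
finger_gap: 0.0858
gripper_force: 0.0
```

carry_out(rows=[{"x": 0.0038, "y": 0.0241, "z": 0.0076, "ax": 0, "ay": -0.0029, "az": -0.0003, "claw": 1}, {"x": 0.0038, "y": 0.0241, "z": 0.0076, "ax": 0, "ay": -0.0029, "az": -0.0003, "claw": 1}, {"x": 0.0038, "y": 0.0241, "z": 0.0076, "ax": 0, "ay": -0.0029, "az": -0.0003, "claw": 1}, {"x": 0.0038, "y": 0.0241, "z": 0.0076, "ax": 0, "ay": -0.0029, "az": -0.0003, "claw": 1}, {"x": 0.0038, "y": 0.0241, "z": 0.0076, "ax": 0, "ay": -0.0029, "az": -0.0003, "claw": 1}, {"x": 0.0038, "y": 0.0241, "z": 0.0076, "ax": 0, "ay": -0.0029, "az": -0.0003, "claw": 1}, {"x": 0, "y": 0, "z": 0, "ax": 0, "ay": 0, "az": 0, "claw": 1}, {"x": 0, "y": 0, "z": 0, "ax": 0, "ay": 0, "az": 0, "claw": 1}])

```text
t: 16.9
ee_pos: [0.3726, 0.0155, 0.2525]
orientation: [-0.146, 2.721, 0.029]
contact_force: [-0.3, -0.4, 0.2]
finger_gap: 0.0851
gripper_force: 0.0
```

Run:
```python
from h import *
A=st(); P=plan(A,[.4325,.0242,.075],24,.102,4); plan(P,[.4325,.0242,.0285],24,.102,6)
r.snapshot('scene')
d=r.regions_of('jar','scene')[0]; print('jar',d['p'],fitjar('scene',np.array(d['mask']),.006,[.468,-.249]))
```

```text
16.9 [ 1.099  0.071 -1.191  2.327  0.151  0.374  1.472] ('grasp', array([0.4351, 0.022 , 0.1108]), 'lean', 23.9, 'yaw', 0.1072, 'roll', -0.07) F [-0.3 -0.4  0.2] gap 0.0851
rows 4 shift [0.0042 0.0006 0.0079] turn [ 0.0002 -0.0005  0.0013]
rows 6 shift [0.0032 0.     0.0071] turn [-0.  0. -0.]
jar 0.95 (array([ 0.47131738, -0.24931166]), np.float64(75.02777777777777), np.int64(526))
```

carry_out(rows=[{"x": 0.0042, "y": 0.0006, "z": 0.0079, "ax": 0.0002, "ay": -0.0005, "az": 0.0013, "claw": 1}, {"x": 0.0042, "y": 0.0006, "z": 0.0079, "ax": 0.0002, "ay": -0.0005, "az": 0.0013, "claw": 1}, {"x": 0.0042, "y": 0.0006, "z": 0.0079, "ax": 0.0002, "ay": -0.0005, "az": 0.0013, "claw": 1}, {"x": 0.0042, "y": 0.0006, "z": 0.0079, "ax": 0.0002, "ay": -0.0005, "az": 0.0013, "claw": 1}, {"x": 0.0032, "y": 0, "z": 0.0071, "ax": 0, "ay": 0, "az": 0, "claw": 1}, {"x": 0, "y": 0, "z": 0, "ax": 0, "ay": 0, "az": 0, "claw": 1}, {"x": 0, "y": 0, "z": 0, "ax": 0, "ay": 0, "az": 0, "claw": 1}])

```text
t: 17.58
ee_pos: [0.3705, 0.0149, 0.2094]
orientation: [-0.127, 2.719, 0.027]
contact_force: [0.1, -0.2, 0.5]
finger_gap: 0.0856
gripper_force: 0.0
```

Run:
```python
from h import *
A=st(); plan(A,[.4325,.0242,.0285],24,.102,6)
```

```text
17.58 [ 0.755  0.175 -0.891  2.388  0.567  0.258  1.043] ('grasp', array([0.4334, 0.0208, 0.0678]), 'lean', 24.05, 'yaw', 0.0933, 'roll', 0.02) F [ 0.1 -0.2  0.5] gap 0.0856
rows 6 shift [0.0027 0.0005 0.0059] turn [-0.0005  0.0001 -0.0013]
```

carry_out(rows=[{"x": 0.0027, "y": 0.0005, "z": 0.0059, "ax": -0.0005, "ay": 0, "az": -0.0013, "claw": 1}, {"x": 0.0027, "y": 0.0005, "z": 0.0059, "ax": -0.0005, "ay": 0, "az": -0.0013, "claw": 1}, {"x": 0.0027, "y": 0.0005, "z": 0.0059, "ax": -0.0005, "ay": 0, "az": -0.0013, "claw": 1}, {"x": 0.0027, "y": 0.0005, "z": 0.0059, "ax": -0.0005, "ay": 0, "az": -0.0013, "claw": 1}, {"x": 0.0027, "y": 0.0005, "z": 0.0059, "ax": -0.0005, "ay": 0, "az": -0.0013, "claw": 1}, {"x": 0.0027, "y": 0.0005, "z": 0.0059, "ax": -0.0005, "ay": 0, "az": -0.0013, "claw": 1}, {"x": 0, "y": 0, "z": 0, "ax": 0, "ay": 0, "az": 0, "claw": 1}, {"x": 0, "y": 0, "z": 0, "ax": 0, "ay": 0, "az": 0, "claw": 1}])

```text
t: 18.25
ee_pos: [0.37, 0.0184, 0.1708]
orientation: [-0.14, 2.718, 0.03]
contact_force: [0.7, -0.5, 0.9]
finger_gap: 0.0856
gripper_force: 0.0
```

Run:
```python
from h import *
A=st(); plan(A,[.4325,.0242,.0285],24,.102,2)
```

```text
18.25 [ 0.585  0.279 -0.748  2.427  1.18   0.204  0.439] ('grasp', array([0.433 , 0.0249, 0.0293]), 'lean', 24.11, 'yaw', 0.1029, 'roll', -0.01) F [ 0.7 -0.5  0.9] gap 0.0856
rows 2 shift [ 0.0003 -0.0003  0.0003] turn [0.0001 0.0009 0.0005]
```

carry_out(rows=[{"x": 0, "y": 0, "z": 0, "ax": 0, "ay": 0, "az": 0, "claw": 0.8}, {"x": 0, "y": 0, "z": 0, "ax": 0, "ay": 0, "az": 0, "claw": 0.7}, {"x": 0, "y": 0, "z": 0, "ax": 0, "ay": 0, "az": 0, "claw": 0.4}, {"x": 0, "y": 0, "z": 0, "ax": 0, "ay": 0, "az": 0, "claw": 0}, {"x": 0, "y": 0, "z": 0, "ax": 0, "ay": 0, "az": 0, "claw": 0}, {"x": 0, "y": 0, "z": 0, "ax": 0, "ay": 0, "az": 0, "claw": 0}])

```text
t: 18.75
ee_pos: [0.3699, 0.0187, 0.1712]
orientation: [-0.14, 2.717, 0.028]
contact_force: [-3.0, -1.6, 8.1]
finger_gap: 0.0612
gripper_force: 62.8
```

Run:
```python
from h import *; from path import follow
np.set_printoptions(precision=3,suppress=True)
A=st(); s=show(A); q=r.sense()['qpos']; L=s[3]
W=[([s[1][0],s[1][1],.055],L,s[5],3),([.44,.024,.09],L,.09,3),([.53,.02,.14],L,0,6)]
follow(q,A,W); P=A
for g,l,y,n in W: P=plan(P,g,l,y,n)
```

```text
18.75 [ 0.582  0.277 -0.747  2.428  1.182  0.205  0.436] ('grasp', array([0.433, 0.025, 0.03 ]), 'lean', 24.16, 'yaw', 0.1029, 'roll', -0.09) F [-3.  -1.6  8.1] gap 0.0612
   [np.float64(0.433), np.float64(0.025), 0.055] 24.16 0.1029 [ 0.821  0.321 -1.006  2.376  1.049  0.3    0.603] err 0.0
   [0.44, 0.024, 0.09] 24.16 0.09 [ 1.035  0.255 -1.22   2.33   0.715  0.374  0.915] err 0.0
   [0.53, 0.02, 0.14] 24.16 0 [ 0.923  0.34  -1.171  2.084  0.697  0.592  0.89 ] err 0.0
rows 3 shift [-0.003 -0.    -0.008] turn [-0.001  0.     0.   ]
rows 3 shift [-0.007 -0.    -0.01 ] turn [ 0.002 -0.     0.004]
rows 6 shift [-0.017 -0.001 -0.002] turn [ 0.006 -0.     0.014]
```

carry_out(rows=[{"x": -0.0034, "y": 0, "z": -0.0077, "ax": 0, "ay": 0, "az": 0, "claw": 0}, {"x": -0.0034, "y": 0, "z": -0.0077, "ax": 0, "ay": 0, "az": 0, "claw": 0}, {"x": -0.0034, "y": 0, "z": -0.0077, "ax": 0, "ay": 0, "az": 0, "claw": 0}, {"x": -0.007, "y": 0, "z": -0.0102, "ax": 0.0018, "ay": 0, "az": 0.004, "claw": 0}, {"x": -0.007, "y": 0, "z": -0.0102, "ax": 0.0018, "ay": 0, "az": 0.004, "claw": 0}, {"x": -0.007, "y": 0, "z": -0.0102, "ax": 0.0018, "ay": 0, "az": 0.004, "claw": 0}, {"x": 0, "y": 0, "z": 0, "ax": 0, "ay": 0, "az": 0, "claw": 0}])

```text
t: 19.33
ee_pos: [0.3774, 0.0197, 0.2339]
orientation: [-0.122, 2.715, 0.025]
contact_force: [-0.0, 0.3, -1.9]
finger_gap: 0.0614
gripper_force: 65.9
```

Run:
```python
from h import *; from path import follow
np.set_printoptions(precision=4,suppress=True)
A=st(); q=r.sense()['qpos']; L=24.1
W=[([.54,.018,.125],L,-.02,6),([.6287,.0156,.108],L,-.028,6)]
follow(q,A,W); P=A
for g,l,y,n in W: P=plan(P,g,l,y,n)
```

```text
19.33 [ 1.068  0.201 -1.243  2.342  0.614  0.363  0.996] ('grasp', array([0.4409, 0.0253, 0.0926]), 'lean', 24.3, 'yaw', 0.0896, 'roll', -0.05) F [-0.   0.3 -1.9] gap 0.0614
   [0.54, 0.018, 0.125] 24.1 -0.02 [ 0.8046  0.3575 -1.0434  2.0741  0.7286  0.5626  0.8448] err 0.0
   [0.6287, 0.0156, 0.108] 24.1 -0.028 [ 0.6327  0.5436 -0.9075  1.8726  0.8546  0.6334  0.8016] err 0.0
rows 6 shift [-0.0173 -0.0008  0.0018] turn [0.0074 0.0006 0.0167]
rows 6 shift [-0.0123  0.      0.0086] turn [0.0005 0.     0.0012]
```

carry_out(rows=[{"x": -0.0173, "y": -0.0008, "z": 0.0018, "ax": 0.0074, "ay": 0.0006, "az": 0.0167, "claw": 0}, {"x": -0.0173, "y": -0.0008, "z": 0.0018, "ax": 0.0074, "ay": 0.0006, "az": 0.0167, "claw": 0}, {"x": -0.0173, "y": -0.0008, "z": 0.0018, "ax": 0.0074, "ay": 0.0006, "az": 0.0167, "claw": 0}, {"x": -0.0173, "y": -0.0008, "z": 0.0018, "ax": 0.0074, "ay": 0.0006, "az": 0.0167, "claw": 0}, {"x": -0.0173, "y": -0.0008, "z": 0.0018, "ax": 0.0074, "ay": 0.0006, "az": 0.0167, "claw": 0}, {"x": -0.0173, "y": -0.0008, "z": 0.0018, "ax": 0.0074, "ay": 0.0006, "az": 0.0167, "claw": 0}, {"x": 0, "y": 0, "z": 0, "ax": 0, "ay": 0, "az": 0, "claw": 0}, {"x": 0, "y": 0, "z": 0, "ax": 0, "ay": 0, "az": 0, "claw": 0}])

```text
t: 20.0
ee_pos: [0.4753, 0.0197, 0.2638]
orientation: [0.025, 2.726, -0.005]
contact_force: [-0.9, 1.2, -2.4]
finger_gap: 0.0613
gripper_force: 65.8
```

Run:
```python
from h import *
A=st(); plan(A,[.6287,.0158,.098],24.15,-.028,7)
```

```text
20.0 [ 0.788  0.342 -1.037  2.086  0.727  0.566  0.828] ('grasp', array([0.5379, 0.0186, 0.1219]), 'lean', 23.79, 'yaw', -0.018, 'roll', -0.0) F [-0.9  1.2 -2.4] gap 0.0613
rows 7 shift [-0.0103 -0.      0.0084] turn [ 0.0006 -0.0009  0.0013]
```

carry_out(rows=[{"x": -0.0113, "y": 0, "z": 0.006, "ax": 0.0006, "ay": -0.0009, "az": 0.0013, "claw": 0}, {"x": -0.0113, "y": 0, "z": 0.006, "ax": 0.0006, "ay": -0.0009, "az": 0.0013, "claw": 0}, {"x": -0.0113, "y": 0, "z": 0.006, "ax": 0.0006, "ay": -0.0009, "az": 0.0013, "claw": 0}, {"x": -0.0113, "y": 0, "z": 0.006, "ax": 0.0006, "ay": -0.0009, "az": 0.0013, "claw": 0}, {"x": -0.0113, "y": 0, "z": 0.006, "ax": 0.0006, "ay": -0.0009, "az": 0.0013, "claw": 0}, {"x": -0.0113, "y": 0, "z": 0.006, "ax": 0.0006, "ay": -0.0009, "az": 0.0013, "claw": 0}, {"x": -0.0113, "y": 0, "z": 0.006, "ax": 0.0006, "ay": -0.0009, "az": 0.0013, "claw": 0}, {"x": 0, "y": 0, "z": 0, "ax": 0, "ay": 0, "az": 0, "claw": 0}])

```text
t: 20.67
ee_pos: [0.5651, 0.0171, 0.2572]
orientation: [0.039, 2.72, -0.009]
contact_force: [0.7, -0.8, -2.5]
finger_gap: 0.0614
gripper_force: 65.8
```

Run:
```python
from h import *
np.set_printoptions(precision=4,suppress=True)
A=st(); s=show(A); g=s[1]; plan(A,[.6287,.0158,.0885],24.15,-.028,4)
im=np.mean([r.snapshot('scene').astype(float) for _ in range(4)],0).astype(np.uint8)
G=gradim('scene'); z=g[2]-.0285
o=cv2.resize(im[160:290,240:370,::-1],None,fx=4.6,fy=4.6,interpolation=cv2.INTER_CUBIC)
cv2.imwrite('pics/s4.png',o)
for e in (None,[0,3,4,5],[0,2,3,4,5],[0,3]): print(e,gfit('scene',G,z,[g[0],g[1],s[5]],edges=e))
```

```text
20.67 [ 0.625  0.516 -0.918  1.877  0.839  0.653  0.79 ] ('grasp', array([0.6285, 0.0153, 0.1157]), 'lean', 24.16, 'yaw', -0.0287, 'roll', -0.01) F [ 0.7 -0.8 -2.5] gap 0.0614
rows 4 shift [0.0027 0.0001 0.0062] turn [-0.0001  0.     -0.0001]
None [  0.6268   0.0159  -0.0234 -60.6818]
[0, 3, 4, 5] [  0.6278   0.016   -0.0252 -38.9323]
[0, 2, 3, 4, 5] [  0.6268   0.0159  -0.0233 -53.9639]
[0, 3] [  0.6274   0.0157  -0.0171 -20.1536]
```

View pics/s4.png

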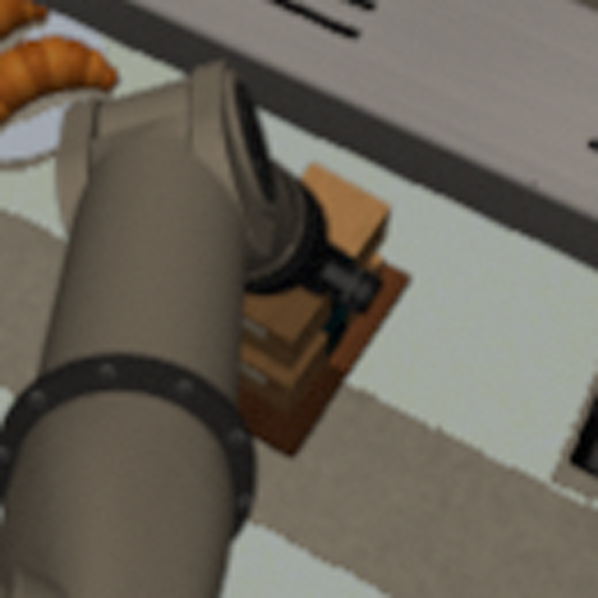

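Held box hangs squarely over the first (crop (310,270)), fitting within ~1 mm and 0.004 rad. Lowering.

Run:
```python
from h import *
A=now(); P=plan(A,[.6295,.0152,.0895],24.16,-.030,5); plan(P,[.6295,.0152,.0825],24.16,-.030,5)
```

```text
rows 5 shift [ 0.0019 -0.0001  0.0051] turn [0.     0.0002 0.0004]
rows 5 shift [ 0.0006 -0.      0.0013] turn [ 0. -0.  0.]
```

carry_out(rows=[{"x": 0.0019, "y": -0.0001, "z": 0.0051, "ax": 0, "ay": 0, "az": 0.0003, "claw": 0}, {"x": 0.0019, "y": -0.0001, "z": 0.0051, "ax": 0, "ay": 0, "az": 0.0003, "claw": 0}, {"x": 0.0019, "y": -0.0001, "z": 0.0051, "ax": 0, "ay": 0, "az": 0.0003, "claw": 0}, {"x": 0.0019, "y": -0.0001, "z": 0.0051, "ax": 0, "ay": 0, "az": 0.0003, "claw": 0}, {"x": 0.0019, "y": -0.0001, "z": 0.0051, "ax": 0, "ay": 0, "az": 0.0003, "claw": 0}, {"x": 0, "y": 0, "z": 0, "ax": 0, "ay": 0, "az": 0, "claw": 0}, {"x": 0, "y": 0, "z": 0, "ax": 0, "ay": 0, "az": 0, "claw": 0}])

```text
t: 21.75
ee_pos: [0.5663, 0.0171, 0.2304]
orientation: [0.04, 2.72, -0.008]
contact_force: [-0.5, 0.2, -1.5]
finger_gap: 0.0613
gripper_force: 65.8
```

Run:
```python
from h import *
A=st(); plan(A,[.6293,.0152,.0865],24.16,-.029,3)
```

```text
21.75 [ 0.583  0.546 -0.864  1.899  0.902  0.606  0.73 ] ('grasp', array([0.6297, 0.0153, 0.089 ]), 'lean', 24.15, 'yaw', -0.0292, 'roll', 0.02) F [-0.5  0.2 -1.5] gap 0.0613
rows 3 shift [ 0.0005 -0.      0.0007] turn [ 0.0001 -0.0001 -0.0001]
```

carry_out(rows=[{"x": 0.0004, "y": 0, "z": 0.0008, "ax": 0, "ay": 0, "az": 0, "claw": 0}, {"x": 0.0004, "y": 0, "z": 0.0008, "ax": 0, "ay": 0, "az": 0, "claw": 0}, {"x": 0, "y": 0, "z": 0, "ax": 0, "ay": 0, "az": 0, "claw": 0}, {"x": 0, "y": 0, "z": 0, "ax": 0, "ay": 0, "az": 0, "claw": 0}])

```text
t: 22.08
ee_pos: [0.5664, 0.0171, 0.2295]
orientation: [0.04, 2.718, -0.008]
contact_force: [-0.2, -0.4, -1.9]
finger_gap: 0.0614
gripper_force: 65.8
```

carry_out(rows=[{"x": 0.0004, "y": 0, "z": 0.0009, "ax": 0, "ay": 0, "az": 0, "claw": 0}, {"x": 0.0004, "y": 0, "z": 0.0009, "ax": 0, "ay": 0, "az": 0, "claw": 0}, {"x": 0, "y": 0, "z": 0, "ax": 0, "ay": 0, "az": 0, "claw": 0}, {"x": 0, "y": 0, "z": 0, "ax": 0, "ay": 0, "az": 0, "claw": 0}])

```text
t: 22.42
ee_pos: [0.5667, 0.0172, 0.2281]
orientation: [0.04, 2.717, -0.009]
contact_force: [-2.4, -0.8, 5.3]
finger_gap: 0.0614
gripper_force: 66.6
```

carry_out(rows=[{"x": 0, "y": 0, "z": 0, "ax": 0, "ay": 0, "az": 0, "claw": 0.76}, {"x": 0, "y": 0, "z": 0, "ax": 0, "ay": 0, "az": 0, "claw": 0.85}, {"x": 0, "y": 0, "z": 0, "ax": 0, "ay": 0, "az": 0, "claw": 1}, {"x": 0, "y": 0, "z": 0, "ax": 0, "ay": 0, "az": 0, "claw": 1}, {"x": 0, "y": 0, "z": 0, "ax": 0, "ay": 0, "az": 0, "claw": 1}])

```text
t: 22.83
ee_pos: [0.5664, 0.017, 0.2272]
orientation: [0.04, 2.719, -0.008]
contact_force: [0.4, -0.7, -0.6]
finger_gap: 0.0854
gripper_force: 0.0
```

Run:
```python
from h import *; from path import follow
np.set_printoptions(precision=4,suppress=True)
A=st(); s=show(A); g=s[1]; q=r.sense()['qpos']
W=[([.60,g[1]+.001,g[2]+.025],s[3],s[5],2),([.52,.02,.13],s[3],s[5],3),([.49,.14,.14],29,-.06,5),([.465,.246,.10],33,-.132,5),([.461,.248,.06],33,-.132,4),([.461,.248,.029],33,-.132,4)]
follow(q,A,W); P=A
for g,l,y,n in W: P=plan(P,g,l,y,n)
```

```text
22.83 [ 0.578  0.549 -0.857  1.902  0.911  0.599  0.721] ('grasp', array([0.63  , 0.0152, 0.0858]), 'lean', 24.21, 'yaw', -0.0295, 'roll', 0.03) F [ 0.4 -0.7 -0.6] gap 0.0854
   [0.6, np.float64(0.0162), np.float64(0.11080000000000001)] 24.21 -0.0295 [ 0.6693  0.4882 -0.9317  1.9442  0.837   0.6031  0.7879] err 0.0
   [0.52, 0.02, 0.13] 24.21 -0.0295 [ 0.8544  0.3034 -1.0889  2.1163  0.6791  0.5485  0.8577] err 0.0
   [0.49, 0.14, 0.14] 29 -0.06 [ 0.4328  0.2177 -1.0085  2.1751  0.8953  0.5817  0.2877] err 0.0
   [0.465, 0.246, 0.1] 33 -0.132 [-0.0827  0.4299 -0.8753  2.1424  1.2866  0.8285 -0.4036] err 0.0
   [0.461, 0.248, 0.06] 33 -0.132 [-0.1558  0.5258 -0.8118  2.1663  1.4332  0.8327 -0.561 ] err 0.0
   [0.461, 0.248, 0.029] 33 -0.132 [-0.1981  0.6039 -0.7639  2.1754  1.5459  0.8384 -0.6702] err 0.0
rows 2 shift [ 0.0086  0.0001 -0.0175] turn [ 0.0003  0.     -0.0001]
rows 3 shift [ 0.0217  0.0005 -0.0168] turn [-0.  0. -0.]
rows 5 shift [ 0.008   0.0242 -0.0049] turn [ 0.0027 -0.0167  0.0055]
rows 5 shift [0.0121 0.0218 0.0034] turn [ 0.0074 -0.014   0.0123]
rows 4 shift [0.0063 0.0004 0.0078] turn [ 0. -0.  0.]
rows 4 shift [ 0.0042 -0.      0.0065] turn [ 0. -0.  0.]
```

carry_out(rows=[{"x": 0.0086, "y": 0.0001, "z": -0.0175, "ax": 0, "ay": 0, "az": 0, "claw": 1}, {"x": 0.0086, "y": 0.0001, "z": -0.0175, "ax": 0, "ay": 0, "az": 0, "claw": 1}, {"x": 0.0217, "y": 0.0005, "z": -0.0168, "ax": 0, "ay": 0, "az": 0, "claw": 1}, {"x": 0.0217, "y": 0.0005, "z": -0.0168, "ax": 0, "ay": 0, "az": 0, "claw": 1}, {"x": 0.0217, "y": 0.0005, "z": -0.0168, "ax": 0, "ay": 0, "az": 0, "claw": 1}, {"x": 0, "y": 0, "z": 0, "ax": 0, "ay": 0, "az": 0, "claw": 1}])

```text
t: 23.33
ee_pos: [0.4521, 0.0223, 0.2705]
orientation: [0.038, 2.723, -0.014]
contact_force: [-0.4, -0.1, -0.7]
finger_gap: 0.0854
gripper_force: 0.0
```

carry_out(rows=[{"x": 0.008, "y": 0.0242, "z": -0.0049, "ax": 0.0027, "ay": -0.0167, "az": 0.0055, "claw": 1}, {"x": 0.008, "y": 0.0242, "z": -0.0049, "ax": 0.0027, "ay": -0.0167, "az": 0.0055, "claw": 1}, {"x": 0.008, "y": 0.0242, "z": -0.0049, "ax": 0.0027, "ay": -0.0167, "az": 0.0055, "claw": 1}, {"x": 0.008, "y": 0.0242, "z": -0.0049, "ax": 0.0027, "ay": -0.0167, "az": 0.0055, "claw": 1}, {"x": 0.008, "y": 0.0242, "z": -0.0049, "ax": 0.0027, "ay": -0.0167, "az": 0.0055, "claw": 1}, {"x": 0, "y": 0, "z": 0, "ax": 0, "ay": 0, "az": 0, "claw": 1}, {"x": 0, "y": 0, "z": 0, "ax": 0, "ay": 0, "az": 0, "claw": 1}])

```text
t: 23.92
ee_pos: [0.4144, 0.1471, 0.2762]
orientation: [0.072, 2.634, -0.017]
contact_force: [0.3, -0.6, -0.8]
finger_gap: 0.085
gripper_force: 0.0
```

Run:
```python
from h import *
np.set_printoptions(precision=4,suppress=True)
A=st()
im=r.snapshot('scene'); cv2.imwrite('pics/s5.png',cv2.resize(im[160:300,230:370,::-1],None,fx=4.2,fy=4.2,interpolation=cv2.INTER_CUBIC))
G=gradim('scene'); np.save('G2.npy',G)
g=[.629,.0156,-.028]
print('A',gfit('scene',G,.057,g),gfit('scene',G,.057,g,full=False)); print('first',gfit('scene',G,.012,g,edges=[3,4,5]))
print('B',gfit('scene',G,0,[.461,.248,-.132],edges=[0,1,2,3]))
P=plan(A,[.465,.246,.10],33,-.132,5)
```

```text
23.92 [ 0.439  0.196 -1.009  2.18   0.868  0.584  0.314] ('grasp', array([0.4896, 0.1431, 0.1407]), 'lean', 29.05, 'yaw', -0.0541, 'roll', 0.05) F [ 0.3 -0.6 -0.8] gap 0.085
A [  0.629    0.0196  -0.0647 -66.8552] [  0.6296   0.0181  -0.0627 -52.7841]
first [  0.6683   0.0248  -0.0203 -31.0484]
B [  0.462    0.2431  -0.2126 -38.1601]
rows 5 shift [0.012  0.0214 0.0036] turn [ 0.0082 -0.0138  0.0133]
```

View pics/s5.png

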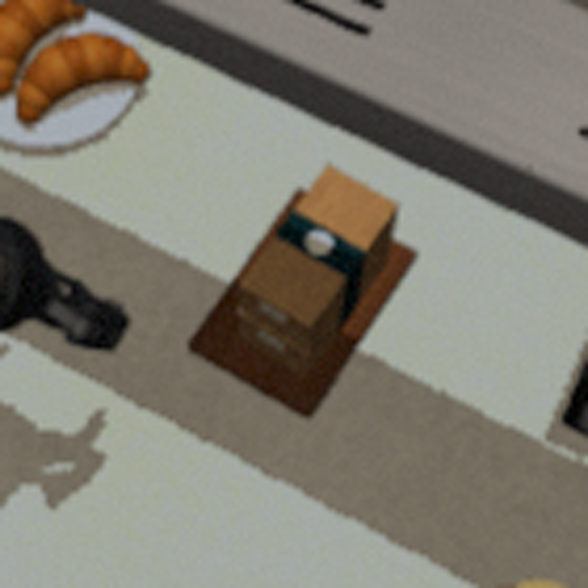

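Run:
```python
from h import *
np.set_printoptions(precision=4,suppress=True)
im=cv2.imread('pics/s5.png'); G=np.load('G2.npy')
g=[.6293,.0154,-.029]
for e in ([0,1,2,3],[0,2,3],[0,2,3,5],[1,2,3],[0,1,3]): print(e,gfit('scene',G,.057,g,edges=e))
o=np.hstack([im,im])[:, :1176]
c=np.array([[-.06,-.031],[-.06,.031],[.06,.031],[.06,-.031]])
for k,p in enumerate([(.6293,.0154,-.029),(.629,.0190,-.063)]):
    C,S=np.cos(p[2]),np.sin(p[2])
    for z in (.102,.057,.012):
        q=(c@np.array([[C,S],[-S,C]]))+p[:2]; uv=proj('scene',np.c_[q,np.full(4,z)]); uv=(uv-[230,160]+.5)*4.2-.5+[588*k,0]
        cv2.polylines(o,[np.round(uv*8).astype(np.int32)[[0,1,2,3] if z>.1 else [3,0,1]].reshape(-1,1,2)],z>.1,(0,255,0),1,cv2.LINE_AA,3)
o=np.hstack([o[130:430,150:470],o[130:430,738:1058]]); cv2.imwrite('pics/s6.png',o)
```

```text
[0, 1, 2, 3] [  0.6295   0.018   -0.0643 -52.7842]
[0, 2, 3] [  0.6295   0.0154  -0.0222 -37.7503]
[0, 2, 3, 5] [  0.6296   0.0148  -0.0324 -44.7346]
[1, 2, 3] [  0.6293   0.0177  -0.0587 -43.5495]
[0, 1, 3] [  0.6299   0.018   -0.0671 -37.1246]
```

View pics/s6.png

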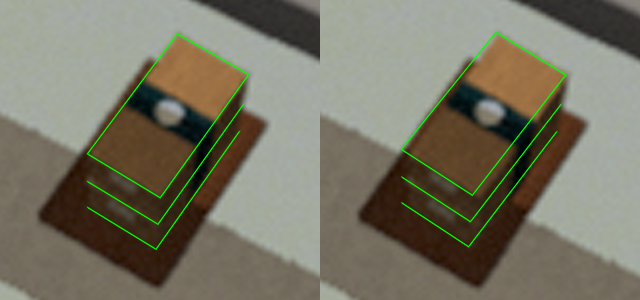

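The second box sits flush: the left overlay (tool pose) follows its edges to within a pixel. On to the third box.

carry_out(rows=[{"x": 0.012, "y": 0.0214, "z": 0.0036, "ax": 0.0082, "ay": -0.0138, "az": 0.0133, "claw": 1}, {"x": 0.012, "y": 0.0214, "z": 0.0036, "ax": 0.0082, "ay": -0.0138, "az": 0.0133, "claw": 1}, {"x": 0.012, "y": 0.0214, "z": 0.0036, "ax": 0.0082, "ay": -0.0138, "az": 0.0133, "claw": 1}, {"x": 0.012, "y": 0.0214, "z": 0.0036, "ax": 0.0082, "ay": -0.0138, "az": 0.0133, "claw": 1}, {"x": 0.012, "y": 0.0214, "z": 0.0036, "ax": 0.0082, "ay": -0.0138, "az": 0.0133, "claw": 1}, {"x": 0, "y": 0, "z": 0, "ax": 0, "ay": 0, "az": 0, "claw": 1}, {"x": 0, "y": 0, "z": 0, "ax": 0, "ay": 0, "az": 0, "claw": 1}])

```text
t: 24.85
ee_pos: [0.3817, 0.2564, 0.2291]
orientation: [0.173, 2.564, -0.052]
contact_force: [0.6, -0.3, 0.5]
finger_gap: 0.0851
gripper_force: 0.0
```

Run:
```python
from h import *
np.set_printoptions(precision=4,suppress=True)
A=st(); P=plan(A,[.461,.248,.055],33,-.132,5); plan(P,[.461,.248,.029],33,-.132,3)
d=np.load('g.npz')
for e in ([0,2,3],[0,2,3,5],[0,1,2,3]): print(gfit('scene',d['G'],.012,[.6287,.0156,-.028],edges=e), gfit('scene',d['G'],0,[.461,.248,-.132],edges=e))
```

```text
24.85 [-0.055  0.387 -0.895  2.162  1.237  0.829 -0.368] ('grasp', array([0.4649, 0.245 , 0.0989]), 'lean', 32.83, 'yaw', -0.135, 'roll', -0.02) F [ 0.6 -0.3  0.5] gap 0.0851
rows 5 shift [0.0056 0.0004 0.0069] turn [-0.0004 -0.0006 -0.0005]
rows 3 shift [ 0.0047 -0.      0.0073] turn [ 0. -0.  0.]
[  0.6285   0.0161  -0.0246 -36.9757] [  0.4611   0.2478  -0.1277 -41.1524]
[  0.6285   0.0158  -0.0235 -45.7108] [  0.4612   0.2484  -0.1315 -58.9187]
[  0.6286   0.0156  -0.0272 -48.5962] [  0.461    0.2475  -0.1337 -55.3553]
```

carry_out(rows=[{"x": 0.0056, "y": 0.0004, "z": 0.0069, "ax": -0.0004, "ay": -0.0006, "az": -0.0005, "claw": 1}, {"x": 0.0056, "y": 0.0004, "z": 0.0069, "ax": -0.0004, "ay": -0.0006, "az": -0.0005, "claw": 1}, {"x": 0.0056, "y": 0.0004, "z": 0.0069, "ax": -0.0004, "ay": -0.0006, "az": -0.0005, "claw": 1}, {"x": 0.0056, "y": 0.0004, "z": 0.0069, "ax": -0.0004, "ay": -0.0006, "az": -0.0005, "claw": 1}, {"x": 0.0056, "y": 0.0004, "z": 0.0069, "ax": -0.0004, "ay": -0.0006, "az": -0.0005, "claw": 1}, {"x": 0.0047, "y": 0, "z": 0.0073, "ax": 0, "ay": 0, "az": 0, "claw": 1}, {"x": 0.0047, "y": 0, "z": 0.0073, "ax": 0, "ay": 0, "az": 0, "claw": 1}, {"x": 0, "y": 0, "z": 0, "ax": 0, "ay": 0, "az": 0, "claw": 1}])

```text
t: 25.52
ee_pos: [0.3787, 0.2553, 0.1671]
orientation: [0.178, 2.56, -0.057]
contact_force: [-0.5, -0.6, 0.6]
finger_gap: 0.0855
gripper_force: 0.0
```

Run:
```python
from h import *
A=st(); P=plan(A,[.461,.248,.030],33,-.132,2)
```

```text
25.52 [-0.151  0.52  -0.807  2.213  1.458  0.836 -0.609] ('grasp', array([0.4623, 0.2432, 0.0372]), 'lean', 33.03, 'yaw', -0.1393, 'roll', -0.16) F [-0.5 -0.6  0.6] gap 0.0855
rows 2 shift [0.0027 0.0018 0.0025] turn [-0.0032  0.0003 -0.0023]
```

carry_out(rows=[{"x": 0.0027, "y": 0.0018, "z": 0.0025, "ax": -0.0032, "ay": 0.0003, "az": -0.0023, "claw": 1}, {"x": 0.0027, "y": 0.0018, "z": 0.0025, "ax": -0.0032, "ay": 0.0003, "az": -0.0023, "claw": 1}, {"x": 0, "y": 0, "z": 0, "ax": 0, "ay": 0, "az": 0, "claw": 1}, {"x": 0, "y": 0, "z": 0, "ax": 0, "ay": 0, "az": 0, "claw": 1}])

```text
t: 25.85
ee_pos: [0.3769, 0.2616, 0.1613]
orientation: [0.165, 2.559, -0.045]
contact_force: [0.2, -0.1, -0.8]
finger_gap: 0.0854
gripper_force: 0.0
```

Run:
```python
from h import *
A=st(); P=plan(A,[.461,.248,.029],33,-.132,2)
```

```text
25.85 [-0.169  0.537 -0.803  2.213  1.484  0.839 -0.636] ('grasp', array([0.4609, 0.2512, 0.0315]), 'lean', 33.11, 'yaw', -0.1278, 'roll', 0.17) F [ 0.2 -0.1 -0.8] gap 0.0854
rows 2 shift [ 0.0003 -0.0012  0.0012] turn [0.0024 0.001  0.0009]
```

carry_out(rows=[{"x": 0.0003, "y": -0.0007, "z": 0.0012, "ax": 0.0015, "ay": 0.0007, "az": 0.0006, "claw": 1}, {"x": 0.0003, "y": -0.0007, "z": 0.0012, "ax": 0.0015, "ay": 0.0007, "az": 0.0006, "claw": 1}, {"x": 0, "y": 0, "z": 0, "ax": 0, "ay": 0, "az": 0, "claw": 1}, {"x": 0, "y": 0, "z": 0, "ax": 0, "ay": 0, "az": 0, "claw": 1}, {"x": 0, "y": 0, "z": 0, "ax": 0, "ay": 0, "az": 0, "claw": 1}])

```text
t: 26.27
ee_pos: [0.3773, 0.2601, 0.1588]
orientation: [0.167, 2.561, -0.048]
contact_force: [0.0, -0.4, -1.3]
finger_gap: 0.0855
gripper_force: 0.0
```

Run:
```python
from h import *
A=st(); P=plan(A,[.461,.248,.029],33,-.132,2)
```

```text
26.27 [-0.169  0.542 -0.799  2.214  1.49   0.839 -0.64 ] ('grasp', array([0.4611, 0.2493, 0.0288]), 'lean', 33.02, 'yaw', -0.1302, 'roll', 0.05) F [ 0.  -0.4 -1.3] gap 0.0855
rows 2 shift [-0.0001 -0.0005 -0.    ] turn [0.0009 0.0002 0.0005]
```

Good. Close.

carry_out(rows=[{"x": 0, "y": -0.0006, "z": 0, "ax": 0.0009, "ay": 0, "az": 0.0005, "claw": 0.8}, {"x": 0, "y": 0, "z": 0, "ax": 0, "ay": 0, "az": 0, "claw": 0.7}, {"x": 0, "y": 0, "z": 0, "ax": 0, "ay": 0, "az": 0, "claw": 0.4}, {"x": 0, "y": 0, "z": 0, "ax": 0, "ay": 0, "az": 0, "claw": 0}, {"x": 0, "y": 0, "z": 0, "ax": 0, "ay": 0, "az": 0, "claw": 0}, {"x": 0, "y": 0, "z": 0, "ax": 0, "ay": 0, "az": 0, "claw": 0}])

```text
t: 26.77
ee_pos: [0.3771, 0.2596, 0.159]
orientation: [0.168, 2.56, -0.049]
contact_force: [-2.4, -0.3, 4.9]
finger_gap: 0.0613
gripper_force: 65.8
```

Run:
```python
from h import *; from path import follow
np.set_printoptions(precision=4,suppress=True)
A=st(); s=show(A); q=r.sense()['qpos']; L=s[3]
W=[([s[1][0],s[1][1],.07],L,s[5],4),([.49,.18,.14],L,-.12,4),([.51,.08,.17],L,-.05,4),([.53,.016,.17],L,-.028,4),([.6287,.0154,.148],L,-.028,6),([.6287,.0154,.133],L,-.028,4)]
follow(q,A,W); P=A
for g,l,y,n in W: P=plan(P,g,l,y,n)
```

```text
26.77 [-0.169  0.541 -0.799  2.215  1.489  0.839 -0.64 ] ('grasp', array([0.4609, 0.2487, 0.029 ]), 'lean', 33.04, 'yaw', -0.1308, 'roll', 0.03) F [-2.4 -0.3  4.9] gap 0.0613
   [np.float64(0.4609), np.float64(0.2487), 0.07] 33.04 -0.1308 [-0.1362  0.5049 -0.8357  2.1618  1.4005  0.8372 -0.5268] err 0.0
   [0.49, 0.18, 0.14] 33.04 -0.12 [ 0.1885  0.2663 -0.9328  2.1701  1.1172  0.6833 -0.0905] err 0.0
   [0.51, 0.08, 0.17] 33.04 -0.05 [ 0.6324  0.0758 -0.9848  2.206   0.6619  0.4237  0.6454] err 0.0
   [0.53, 0.016, 0.17] 33.04 -0.028 [ 0.8672  0.1037 -1.0137  2.1868  0.4548  0.3561  1.0436] err 0.0
   [0.6287, 0.0154, 0.148] 33.04 -0.028 [ 0.5543  0.3588 -0.7566  1.9849  0.8132  0.4149  0.7712] err 0.0
   [0.6287, 0.0154, 0.133] 33.04 -0.028 [ 0.5073  0.3777 -0.7043  1.9972  0.871   0.3841  0.7123] err 0.0
rows 4 shift [-0.0056  0.     -0.0086] turn [ 0.0001 -0.     -0.0001]
rows 4 shift [-0.0174 -0.0163 -0.0096] turn [-0.0015  0.     -0.0023]
rows 4 shift [-0.0102 -0.0259 -0.0023] turn [-0.0095  0.     -0.0147]
rows 4 shift [-0.0047 -0.0162  0.0031] turn [-0.003   0.     -0.0046]
rows 6 shift [-0.0118  0.0004  0.012 ] turn [ 0. -0.  0.]
rows 4 shift [ 0.002  -0.      0.0031] turn [ 0. -0.  0.]
```

carry_out(rows=[{"x": -0.0056, "y": 0, "z": -0.0086, "ax": 0, "ay": 0, "az": 0, "claw": 0}, {"x": -0.0056, "y": 0, "z": -0.0086, "ax": 0, "ay": 0, "az": 0, "claw": 0}, {"x": -0.0056, "y": 0, "z": -0.0086, "ax": 0, "ay": 0, "az": 0, "claw": 0}, {"x": -0.0056, "y": 0, "z": -0.0086, "ax": 0, "ay": 0, "az": 0, "claw": 0}, {"x": -0.0174, "y": -0.0163, "z": -0.0096, "ax": -0.0015, "ay": 0, "az": -0.0023, "claw": 0}, {"x": -0.0174, "y": -0.0163, "z": -0.0096, "ax": -0.0015, "ay": 0, "az": -0.0023, "claw": 0}, {"x": -0.0174, "y": -0.0163, "z": -0.0096, "ax": -0.0015, "ay": 0, "az": -0.0023, "claw": 0}, {"x": -0.0174, "y": -0.0163, "z": -0.0096, "ax": -0.0015, "ay": 0, "az": -0.0023, "claw": 0}])

```text
t: 27.43
ee_pos: [0.4058, 0.1889, 0.2697]
orientation: [0.154, 2.564, -0.046]
contact_force: [-0.3, -0.2, -2.1]
finger_gap: 0.0614
gripper_force: 65.9
```

carry_out(rows=[{"x": -0.0102, "y": -0.0259, "z": -0.0023, "ax": -0.0095, "ay": 0, "az": -0.0147, "claw": 0}, {"x": -0.0102, "y": -0.0259, "z": -0.0023, "ax": -0.0095, "ay": 0, "az": -0.0147, "claw": 0}, {"x": -0.0102, "y": -0.0259, "z": -0.0023, "ax": -0.0095, "ay": 0, "az": -0.0147, "claw": 0}, {"x": -0.0102, "y": -0.0259, "z": -0.0023, "ax": -0.0095, "ay": 0, "az": -0.0147, "claw": 0}, {"x": -0.0047, "y": -0.0162, "z": 0.0031, "ax": -0.003, "ay": 0, "az": -0.0046, "claw": 0}, {"x": -0.0047, "y": -0.0162, "z": 0.0031, "ax": -0.003, "ay": 0, "az": -0.0046, "claw": 0}, {"x": -0.0047, "y": -0.0162, "z": 0.0031, "ax": -0.003, "ay": 0, "az": -0.0046, "claw": 0}, {"x": -0.0047, "y": -0.0162, "z": 0.0031, "ax": -0.003, "ay": 0, "az": -0.0046, "claw": 0}])

```text
t: 28.1
ee_pos: [0.4431, 0.0221, 0.2971]
orientation: [0.042, 2.569, -0.013]
contact_force: [0.3, 0.4, -2.7]
finger_gap: 0.0612
gripper_force: 66.0
```

carry_out(rows=[{"x": 0, "y": 0, "z": 0, "ax": 0, "ay": 0, "az": 0, "claw": 0}, {"x": 0, "y": 0, "z": 0, "ax": 0, "ay": 0, "az": 0, "claw": 0}])

```text
t: 28.27
ee_pos: [0.4433, 0.0223, 0.2971]
orientation: [0.046, 2.569, -0.013]
contact_force: [0.0, 0.1, -2.8]
finger_gap: 0.0612
gripper_force: 66.0
```

Run:
```python
from h import *; from path import follow
np.set_printoptions(precision=4,suppress=True)
A=st(); L=33.03; q=r.sense()['qpos']
W=[([.6287,.0154,.150],L,-.028,7)]
follow(q,A,W); plan(A,*W[0])
```

```text
28.27 [ 0.803  0.101 -0.963  2.195  0.508  0.362  0.972] ('grasp', array([0.5272, 0.0194, 0.1668]), 'lean', 32.78, 'yaw', -0.0353, 'roll', 0.04) F [ 0.   0.1 -2.8] gap 0.0612
   [0.6287, 0.0154, 0.15] 33.03 -0.028 [ 0.558   0.3555 -0.7603  1.983   0.8027  0.4184  0.7813] err 0.0
rows 7 shift [-0.0108 -0.0002  0.0099] turn [-0.0005 -0.0006 -0.0009]
```

carry_out(rows=[{"x": -0.0108, "y": -0.0002, "z": 0.0099, "ax": -0.0005, "ay": -0.0006, "az": -0.0009, "claw": 0}, {"x": -0.0108, "y": -0.0002, "z": 0.0099, "ax": -0.0005, "ay": -0.0006, "az": -0.0009, "claw": 0}, {"x": -0.0108, "y": -0.0002, "z": 0.0099, "ax": -0.0005, "ay": -0.0006, "az": -0.0009, "claw": 0}, {"x": -0.0108, "y": -0.0002, "z": 0.0099, "ax": -0.0005, "ay": -0.0006, "az": -0.0009, "claw": 0}, {"x": -0.0108, "y": -0.0002, "z": 0.0099, "ax": -0.0005, "ay": -0.0006, "az": -0.0009, "claw": 0}, {"x": -0.0108, "y": -0.0002, "z": 0.0099, "ax": -0.0005, "ay": -0.0006, "az": -0.0009, "claw": 0}, {"x": -0.0108, "y": -0.0002, "z": 0.0099, "ax": -0.0005, "ay": -0.0006, "az": -0.0009, "claw": 0}, {"x": 0, "y": 0, "z": 0, "ax": 0, "ay": 0, "az": 0, "claw": 0}])

```text
t: 28.93
ee_pos: [0.5466, 0.0206, 0.2807]
orientation: [0.03, 2.562, -0.006]
contact_force: [0.3, -0.3, -1.9]
finger_gap: 0.0611
gripper_force: 65.9
```

Run:
```python
from h import *
np.set_printoptions(precision=4,suppress=True)
A=st(); s=show(A); g=s[1]
G=gradim('scene'); z=g[2]-.029
for e in ([0,2,3,4,5],[0,2,3],[2,3,5]): print(e,gfit('scene',G,z,[g[0],g[1],s[5]],edges=e))
P=plan(A,[.629,.0154,.134],33.03,-.028,4)
```

```text
28.93 [ 0.551  0.354 -0.772  1.984  0.838  0.433  0.739] ('grasp', array([0.6314, 0.0189, 0.151 ]), 'lean', 33.19, 'yaw', -0.0227, 'roll', 0.11) F [ 0.3 -0.3 -1.9] gap 0.0611
[0, 2, 3, 4, 5] [  0.6294   0.0002   0.1696 -56.1899]
[0, 2, 3] [  0.627    0.0136   0.1356 -35.7156]
[2, 3, 5] [  0.6265   0.0142   0.0961 -39.0446]
rows 4 shift [ 0.0027 -0.0007  0.0032] turn [0.0011 0.0007 0.0008]
```

carry_out(rows=[{"x": 0.0027, "y": -0.0007, "z": 0.0028, "ax": 0.0009, "ay": 0.0006, "az": 0.0008, "claw": 0}, {"x": 0.0027, "y": -0.0007, "z": 0.0028, "ax": 0.0009, "ay": 0.0006, "az": 0.0008, "claw": 0}, {"x": 0.0027, "y": -0.0007, "z": 0.0028, "ax": 0.0009, "ay": 0.0006, "az": 0.0008, "claw": 0}, {"x": 0.0027, "y": -0.0007, "z": 0.0028, "ax": 0.0009, "ay": 0.0006, "az": 0.0008, "claw": 0}, {"x": 0, "y": 0, "z": 0, "ax": 0, "ay": 0, "az": 0, "claw": 0}, {"x": 0, "y": 0, "z": 0, "ax": 0, "ay": 0, "az": 0, "claw": 0}, {"x": 0, "y": 0, "z": 0, "ax": 0, "ay": 0, "az": 0, "claw": 0}])

```text
t: 29.82
ee_pos: [0.5421, 0.0167, 0.2658]
orientation: [0.037, 2.565, -0.013]
contact_force: [-0.1, 0.6, -2.3]
finger_gap: 0.0611
gripper_force: 65.9
```

Run:
```python
from h import *
np.set_printoptions(precision=4,suppress=True)
A=st(); P=plan(A,[.629,.0154,.1335],33.04,-.028,3)
```

```text
29.82 [ 0.522  0.36  -0.729  2.011  0.89   0.403  0.685] ('grasp', array([0.6266, 0.0141, 0.1359]), 'lean', 33.04, 'yaw', -0.0288, 'roll', -0.07) F [-0.1  0.6 -2.3] gap 0.0611
rows 3 shift [-0.0002  0.0004  0.0011] turn [-0.0005 -0.     -0.    ]
```

carry_out(rows=[{"x": -0.0002, "y": 0.0004, "z": 0.0011, "ax": -0.0004, "ay": 0, "az": 0, "claw": 0}, {"x": -0.0002, "y": 0.0004, "z": 0.0011, "ax": -0.0004, "ay": 0, "az": 0, "claw": 0}, {"x": -0.0002, "y": 0.0004, "z": 0.0011, "ax": -0.0004, "ay": 0, "az": 0, "claw": 0}, {"x": 0, "y": 0, "z": 0, "ax": 0, "ay": 0, "az": 0, "claw": 0}, {"x": 0, "y": 0, "z": 0, "ax": 0, "ay": 0, "az": 0, "claw": 0}, {"x": 0, "y": 0, "z": 0, "ax": 0, "ay": 0, "az": 0, "claw": 0}])

```text
t: 30.32
ee_pos: [0.5444, 0.0177, 0.2634]
orientation: [0.036, 2.565, -0.011]
contact_force: [0.4, 0.7, -2.1]
finger_gap: 0.0615
gripper_force: 65.9
```

Run:
```python
from h import *
np.set_printoptions(precision=4,suppress=True)
A=st(); P=plan(A,[.6292,.0154,.1315],33.04,-.028,2)
im=r.snapshot('scene'); cv2.imwrite('pics/s7.png',cv2.resize(im[160:290,240:370,::-1],None,fx=4.6,fy=4.6,interpolation=cv2.INTER_CUBIC))
```

```text
30.32 [ 0.511  0.367 -0.72   2.007  0.9    0.401  0.674] ('grasp', array([0.6288, 0.0153, 0.1334]), 'lean', 33.02, 'yaw', -0.0283, 'roll', -0.02) F [ 0.4  0.7 -2.1] gap 0.0615
rows 2 shift [0.0004 0.     0.0009] turn [-0.0002 -0.0001 -0.    ]
```

View pics/s7.png

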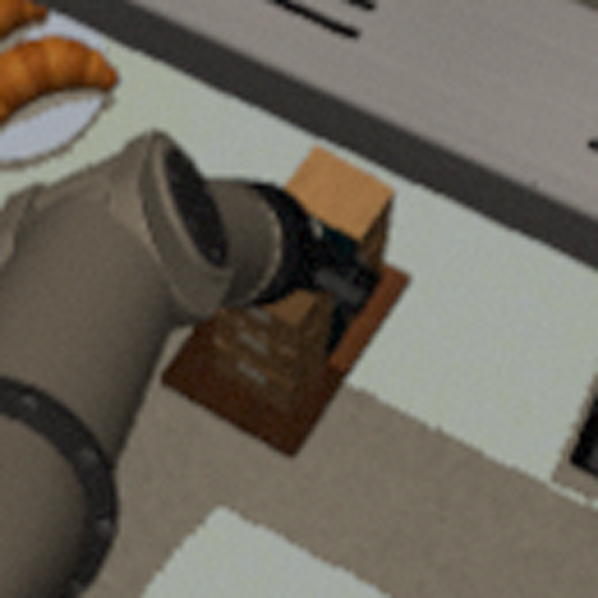

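The third box hovers ~2 mm over the stack (crop (320,260)), sides in line. Creeping down.

carry_out(rows=[{"x": 0.0003, "y": 0, "z": 0.0008, "ax": 0, "ay": 0, "az": 0, "claw": 0}, {"x": 0.0003, "y": 0, "z": 0.0008, "ax": 0, "ay": 0, "az": 0, "claw": 0}, {"x": 0, "y": 0, "z": 0, "ax": 0, "ay": 0, "az": 0, "claw": 0}, {"x": 0, "y": 0, "z": 0, "ax": 0, "ay": 0, "az": 0, "claw": 0}])

```text
t: 30.7
ee_pos: [0.5447, 0.0177, 0.2616]
orientation: [0.036, 2.565, -0.011]
contact_force: [1.1, 0.1, -2.8]
finger_gap: 0.0612
gripper_force: 65.9
```

carry_out(rows=[{"x": 0.0005, "y": 0, "z": 0.0008, "ax": 0, "ay": 0, "az": 0, "claw": 0}, {"x": 0, "y": 0, "z": 0, "ax": 0, "ay": 0, "az": 0, "claw": 0}, {"x": 0, "y": 0, "z": 0, "ax": 0, "ay": 0, "az": 0, "claw": 0}])

```text
t: 30.95
ee_pos: [0.545, 0.0178, 0.261]
orientation: [0.036, 2.564, -0.011]
contact_force: [0.2, -0.3, -0.7]
finger_gap: 0.0615
gripper_force: 66.3
```

Contact begins; one more small step, then release.

carry_out(rows=[{"x": 0.0002, "y": 0, "z": 0.0004, "ax": 0, "ay": 0, "az": 0, "claw": 0}, {"x": 0, "y": 0, "z": 0, "ax": 0, "ay": 0, "az": 0, "claw": 0}, {"x": 0, "y": 0, "z": 0, "ax": 0, "ay": 0, "az": 0, "claw": 0}, {"x": 0, "y": 0, "z": 0, "ax": 0, "ay": 0, "az": 0, "claw": 0.76}, {"x": 0, "y": 0, "z": 0, "ax": 0, "ay": 0, "az": 0, "claw": 0.85}, {"x": 0, "y": 0, "z": 0, "ax": 0, "ay": 0, "az": 0, "claw": 1}, {"x": 0, "y": 0, "z": 0, "ax": 0, "ay": 0, "az": 0, "claw": 1}, {"x": 0, "y": 0, "z": 0, "ax": 0, "ay": 0, "az": 0, "claw": 1}])

```text
t: 31.62
ee_pos: [0.5448, 0.0177, 0.2602]
orientation: [0.036, 2.565, -0.011]
contact_force: [0.2, -0.1, -0.4]
finger_gap: 0.0858
gripper_force: 0.0
```

Run:
```python
from h import *; from path import follow
np.set_printoptions(precision=4,suppress=True)
A=st(); s=show(A); q=r.sense()['qpos']
W=[([.58,.0165,.146],s[3],s[5],3),([.52,.018,.165],30,s[5],3),([.47,.06,.19],26,0,3)]
follow(q,A,W); P=A
for w_ in W: P=plan(P,*w_)
```

```text
31.62 [ 0.502  0.372 -0.71   2.01   0.913  0.395  0.662] ('grasp', array([0.6292, 0.0153, 0.1303]), 'lean', 33.02, 'yaw', -0.0283, 'roll', -0.02) F [ 0.2 -0.1 -0.4] gap 0.0858
   [0.58, 0.0165, 0.146] 33.02 -0.0283 [ 0.6209  0.2709 -0.8103  2.101   0.7928  0.3663  0.7522] err 0.0
   [0.52, 0.018, 0.165] 30 -0.0283 [ 0.8912  0.1171 -1.0475  2.1674  0.414   0.4231  1.0827] err 0.0
   [0.47, 0.06, 0.19] 26 0 [ 0.8548 -0.0994 -1.0163  2.1706 -0.0321  0.5743  1.4182] err 0.0
rows 3 shift [ 0.0109 -0.0001 -0.0133] turn [-0.0001  0.      0.0001]
rows 3 shift [ 0.0109 -0.0001 -0.016 ] turn [0.     0.0176 0.    ]
rows 3 shift [ 0.0072  0.013  -0.0154] turn [-0.0044  0.0233 -0.0083]
```

carry_out(rows=[{"x": 0.0109, "y": -0.0001, "z": -0.0133, "ax": 0, "ay": 0, "az": 0, "claw": 1}, {"x": 0.0109, "y": -0.0001, "z": -0.0133, "ax": 0, "ay": 0, "az": 0, "claw": 1}, {"x": 0.0109, "y": -0.0001, "z": -0.0133, "ax": 0, "ay": 0, "az": 0, "claw": 1}, {"x": 0.0109, "y": -0.0001, "z": -0.016, "ax": 0, "ay": 0.0176, "az": 0, "claw": 1}, {"x": 0.0109, "y": -0.0001, "z": -0.016, "ax": 0, "ay": 0.0176, "az": 0, "claw": 1}, {"x": 0.0109, "y": -0.0001, "z": -0.016, "ax": 0, "ay": 0.0176, "az": 0, "claw": 1}, {"x": 0.0072, "y": 0.013, "z": -0.0154, "ax": -0.0044, "ay": 0.0233, "az": -0.0083, "claw": 1}, {"x": 0.0072, "y": 0.013, "z": -0.0154, "ax": -0.0044, "ay": 0.0233, "az": -0.0083, "claw": 1}])

```text
t: 32.28
ee_pos: [0.4144, 0.0466, 0.3186]
orientation: [0.014, 2.668, -0.003]
contact_force: [-0.8, 0.3, 0.8]
finger_gap: 0.0853
gripper_force: 0.0
```

carry_out(rows=[{"x": 0.0072, "y": 0.025, "z": -0.01, "ax": 0, "ay": 0.02, "az": 0, "claw": 1}, {"x": 0, "y": 0.03, "z": 0, "ax": 0, "ay": 0, "az": 0, "claw": 1}, {"x": 0, "y": 0.03, "z": 0, "ax": 0, "ay": 0, "az": 0, "claw": 1}, {"x": 0, "y": 0.03, "z": 0, "ax": 0, "ay": 0, "az": 0, "claw": 1}, {"x": 0, "y": 0, "z": 0, "ax": 0, "ay": 0, "az": 0, "claw": 1}, {"x": 0, "y": 0, "z": 0, "ax": 0, "ay": 0, "az": 0, "claw": 1}])

```text
t: 32.78
ee_pos: [0.4048, 0.1501, 0.3244]
orientation: [0.003, 2.689, -0.0]
contact_force: [0.7, -0.0, 0.3]
finger_gap: 0.0852
gripper_force: 0.0
```

Run:
```python
from h import *
np.set_printoptions(precision=4,suppress=True)
A=st()
im=np.mean([r.snapshot('scene').astype(float) for _ in range(3)],0).astype(np.uint8)
c0=cv2.resize(im[160:290,250:350,::-1],None,fx=4,fy=4,interpolation=cv2.INTER_CUBIC)
o=c0.copy(); c=np.array([[-.06,-.031],[-.06,.031],[.06,.031],[.06,-.031]]); p=(.6292,.0153,-.028)
C,S=np.cos(p[2]),np.sin(p[2])
for z in (.147,.102,.057,.012):
    q=(c@np.array([[C,S],[-S,C]]))+p[:2]; uv=proj('scene',np.c_[q,np.full(4,z)]); uv=(uv-[250,160]+.5)*4-.5
    cv2.polylines(o,[np.round(uv*8).astype(np.int32)[[0,1,2,3] if z>.14 else [3,0,1]].reshape(-1,1,2)],z>.14,(0,255,0),1,cv2.LINE_AA,3)
cv2.imwrite('pics/s8.png',np.hstack([c0,o]))
G=gradim('scene')
for e in ([0,1,2,3],[0,2,3],[0,2,3,5]): print('top',gfit('scene',G,.102,[.629,.0154,-.028],edges=e))
d=r.regions_of('jar','scene')[0]; print('jar',d['p'],fitjar('scene',np.array(d['mask']),.006,[.468,-.249]))
for n in ('plate','napkins','syrup'):
    for d in r.mark_of(n,'scene')[:1]: print(n,w('scene',d['point']))
```

```text
32.78 [ 0.714  0.097 -1.237  2.107  0.512  0.659  0.711] ('grasp', array([0.4726, 0.15  , 0.1851]), 'lean', 25.95, 'yaw', -0.0021, 'roll', 0.01) F [ 0.7 -0.   0.3] gap 0.0852
top [  0.6283   0.0151  -0.0293 -54.545 ]
top [  0.6284   0.0157  -0.0331 -36.7377]
top [  0.6286   0.0148  -0.0345 -44.3245]
jar 0.86 (array([ 0.4698, -0.2505]), np.float64(22.805555555555554), np.int64(593))
plate [ 0.6937  0.3091 -0.0019]
napkins [ 0.7075 -0.2267 -0.0007]
syrup [ 0.4686 -0.2526  0.0013]
```

View pics/s8.png

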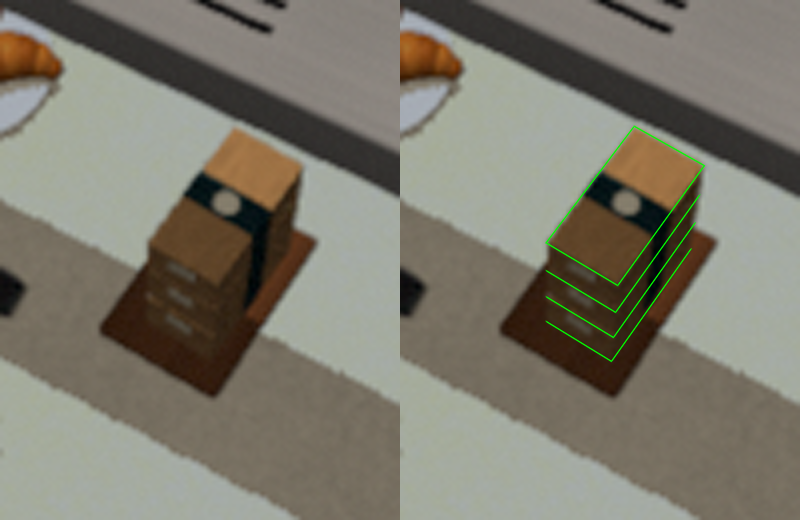

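The column of three is flush (lid at crop (225,205), wireframe matches), jar within 3 mm of the mat's centre, bystanders unmoved. Handing in.

```bash
python3 -c "
from station import r
print(r.hand_in())"
```

```text
the job is handed in; nothing more can be done
None
```

The job is handed in at about 33 s: the jar stands upright about 3 mm from the mat's centre, and the two boxes sit flush on the first to within about 1 mm; I saw no sign of the lamp being touched, and the plate and napkin box hadn't moved, but the network lost the syrup bottle in the last check.

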